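# Balance check of a press lever on a roller

### The job

Take the white roller off its wooden rest and lay it in the V cradle, at its middle. Then take the red lever from its sloping rack and balance it about level, square across the middle of the roller, so that it rests there on the roller alone. Leave the blue lever and the other things on the bench where they are.

Things in the scene. Friction and masses are not known exactly. Their poses are not given: they have to be found in the camera images.
- roller: White nylon roller, a plain cylinder 64 mm in diameter and 120 mm long, lying down, about 0.4 kg, a dark hub on each end. Origin at its centre, on its axis; its own y runs along the axis (x and z turn as it rolls). At the start it lies on the rest with its axis along the rest's y.
- rest: Dark wooden rest, fixed board 90 mm (x) by 130 mm (y), 10 mm thick. Origin at the centre of its underside, z up. The roller lies on it between four 8 mm high chocks (y = +-38 to +-52 mm, outer faces at x = +-31.5 mm), its axis 42 mm above the bench. The middle (|y| below 38 mm) is free for fingers.
- cradle: V cradle, fixed: grey base plate 90 mm (x) by 130 mm (y), 12 mm thick, two steel 90-degree V supports 12 mm thick at y = +-42 mm; the groove runs along y. The supports reach x = +-39 mm and 44 mm above the bench; between them (|y| below 36 mm) there is room for fingers down to the plate. Origin at the centre of its underside, z up.
- seat (a point): Point where the centre of the roller is when it lies in the V cradle, on the middle of the groove, 56 mm above the bench; axes as the cradle's. The top of the seated roller is 88 mm above the bench.
- lever: Red flat bar 170 mm long (x), 28 wide (y), 14 thick (z), black ball knob 32 mm in diameter on its +x end (centre at x = +77.5 mm), 0.25 kg. Origin: its balance point (centre of mass), marked by a 12 mm yellow band, mid width and thickness; bar from x = -102.5 to +67.5 mm. Starts in one of the racks, sloping 34 degrees (0.6 rad), knob end up and away from the robot.
- spare: Blue lever of the same shape and size with a white band, lying in the other rack; to be left alone.
- rack_a: Sloping rack, fixed, black base 150 mm (x) by 60 mm (y), origin on its underside, z up; the lever's origin is 85 mm above it. The lever lies on two cross supports (52 mm wide, 12 mm long) 78 mm below and 48 mm above its origin along the slope, with lips 8 mm up its sides there only, and a stop at its lower end. Between the supports its sides are free.
- rack_b: Sloping rack just like rack_a. Which rack holds the red lever varies.
- driver: Screwdriver with an orange handle, 170 mm long, lying on the bench; a bystander.
- oil: Black bottle with a red cap, 56 mm in diameter, 120 mm high; a bystander.
- jar: Glass jar with a metal cap, 68 mm in diameter, 70 mm high; a bystander.
Not all that is in view belongs to the job. Leave any orange or yellow look-alike of the roller alone.

How it is judged:
By the outcome, as a careful person would: the job done as asked, in the order asked, and still so for the second after the job is handed in, with the robot touching nothing.
It also fails if it takes over 64 s, if anything falls off the work surface, if the arm or the gripper's body presses on something with over 40 N, if the wrist force passes 120 N, or if a joint passes its speed limit or range.

### The arm

A 7-joint arm with a two-finger parallel gripper is mounted at the origin on the work surface. World frame = base frame: x ahead of the robot, y to its left, z up, the work surface at z = 0. Lengths are in mm, angles in rad, forces in N, time in s.
With the tool pointing down it reaches from about 400 to 900 mm from the base axis. Payload 5.5 kg.
Tool frame: the origin (TCP) lies midway between the tips of the shut fingers; the grasp point (between the pads) lies ctrl.grip_point_offset behind it (ctrl.grip_point_offset is the distance from the TCP to the grasp point, in mm); z points along the fingers, y is the line along which they close (so a half turn about z gives the same grasp; the last joint's range is limited). The gripper opens to 92 mm and grips with 3 to 60 N. Pads are 19 mm wide; open, the fingers measure 130 mm over their backs; the gripper's body (75 mm by 190 mm) begins 47 mm behind the grasp point.
Start: joints at [1.598, 0.501, -0.427, 1.55, 0.221, 1.138, -0.21], TCP at [151.888, -632.005, 226.729] pointing down, gripper open.
Joint ranges: [-2.88, 2.88], [-0.31, 2.03], [-1.54, 1.56], [0.2, 2.42], [-1.41, 4.55], [0.19, 2.02], [-2.57, 2.57]. Speed limits (rad/s): [2.57, 2.57, 3.14, 3.14, 3.14, 3.14, 3.14].

### API

Orientations are given as a unit quaternion [x, y, z, w].
In Python, from station import get_obs, imaging, job_done, ctrl gives the robot as it stands.
- The arm moves only by the tool play_rows, never from a script. Its argument "commands" is a list that holds one entry, the list of rows, each a list of 7 numbers: the shift along the tool's x, y, z in cm, then the turn, a rotation vector about the tool's x, y, z in units of 5 degrees (1.0 is 5 degrees), then the opening, from 0 (shut) to 1 (fully open). In form: [[[x, y, z, wx, wy, wz, fingers], ...]]. A call has 1 to 5 rows; each row is the pose to reach, as a shift and turn from the pose commanded when the call began, along the tool's axes at that moment; what a row does not reach only later rows make up. A row lasts 1/12 s, in which the tool goes at most 41.7 mm and 7.16 degrees, less where a joint would pass 70% of its speed; a pose out of reach is approached as far as the arm can. A call with a gripper value outside its range is refused whole. The fingers move at their own pace and stop on an object; "grip_force" is the grip in N (left out, the last holds). Time passes only in rows, so rows that repeat a pose let the fingers close. It gives the time, the measured TCP pose, the force, the opening and the grip force at its end, in the units of the state.
- get_obs(): the state, without advancing time (a new reading comes with each control period).
- imaging.capture(name): name is "side" or "top" or "wrist"; returns a dict with "image" (420x560x3 uint8, red, green, blue), "K" (3x3 intrinsics, pixels), "R" (3x3) and "t" (3): a world point X has camera coordinates R X + t; the wrist camera has in their place "T_tool_cam" (4x4, takes a point from camera to tool coordinates, whose origin is the TCP and whose axes are the flange's). Camera axes: x right, y down, z forward; pixel columns grow to the right and rows downward; lengths in mm; the calibration is good to about 2 mm. A picture is of the moment at which its call begins: read the wrist's pose just before it. There is no depth.
- job_done(): hands the job in; it is judged then, once.
The state is a dict: "t": time; "joint_pos": joint angles; "qvel": joint speeds; "tau": joint torques, N m; "tool_pos": TCP position; "eef_rot": TCP orientation; "wrist_force": force on the tool from outside, world axes, zero at the start; "wrist_torque": the same for the moment, N m; "width": finger opening in mm; "finger_force": force on a finger pad.
Only numpy, scipy, OpenCV 4.12 (cv2) and the standard library are available. Lean on these libraries where they do the work, as an engineer would, in place of code of your own. Each camera call takes 0.05 s, during which the arm holds its last target. There are 200 camera calls.

## Working session

There is one attempt and no reset: what is moved stays moved. The work goes in short steps, Python scripts to look and compute and a tool call to move; the robot and the scene stay as the last step left them, time stands still between calls to the robot, and variables do not carry over. Pictures are saved under pics/ and viewed, at most 10 in all, crops included, and the job is handed in when it is done.

Besides the shell and the picture viewer there is one more tool, called after ">>>" as name([rows], argument=value, ...), one row to a line, values as JSON. play_rows: Moves the arm, as the interface text tells. Its arguments: {"type":"object","properties":{"commands":{"type":"array","items":{"type":"array","items":{"type":"array","items":{"type":"number"}}}},"grip_force":{"type":"number"}},"required":["commands"]}

```bash
mkdir -p pics; ls
python3 - <<'E'
from station import get_obs, imaging, ctrl
import cv2,numpy as np
print(ctrl.grip_point_offset); o=get_obs(); print(o)
np.set_printoptions(precision=4,suppress=True)
for n in("side","top"):
    c=imaging.capture(n); print(n,c["K"],c["R"],c["t"])
    cv2.imwrite(f"pics/{n}0.png",c["image"][:,:,::-1])
    np.savez(f"{n}0.npz",**c)
E
```

```text
pics
18.8
{'t': 0.0, 'joint_pos': array([ 1.5981908 ,  0.50186768, -0.42676716,  1.55150745,  0.22082391,
        1.13831166, -0.21025637]), 'qvel': array([-2.09070731e-03,  9.92838041e-05,  1.20171345e-03, -2.99894389e-03,
       -1.67674586e-03, -2.76628770e-04,  5.98164875e-04]), 'tau': array([ 9.75021503e-04, -5.66590726e+01, -5.81628263e+00, -2.79119468e+01,
       -6.87473849e-02,  3.07598209e-02,  1.47052074e-04]), 'tool_pos': array([ 151.61996327, -631.30782613,  225.63991973]), 'eef_rot': array([ 9.93051188e-01,  1.17678827e-01, -1.04655301e-04, -1.01076212e-03]), 'wrist_force': array([ 1.19055134, -0.19500777, -0.20231942]), 'wrist_torque': array([0.02448896, 0.01349014, 0.03290791]), 'finger_force': 0.0, 'width': 91.4405477275648}
side [[531.7649   0.     281.8712]
 [  0.     531.7649 200.3946]
 [  0.       0.       1.    ]] [[-0.7024 -0.7116  0.0184]
 [-0.4513  0.4251 -0.7846]
 [ 0.5505 -0.5594 -0.6197]] [369.5009 311.1561 824.4137]
top [[458.0828   0.     287.3103]
 [  0.     458.0828 204.4415]
 [  0.       0.       1.    ]] [[ 0.0256 -0.9996  0.0072]
 [-0.9967 -0.0261 -0.0766]
 [ 0.0768 -0.0052 -0.997 ]] [-10.4921 528.9413 992.6506]
```

View pics/top0.png

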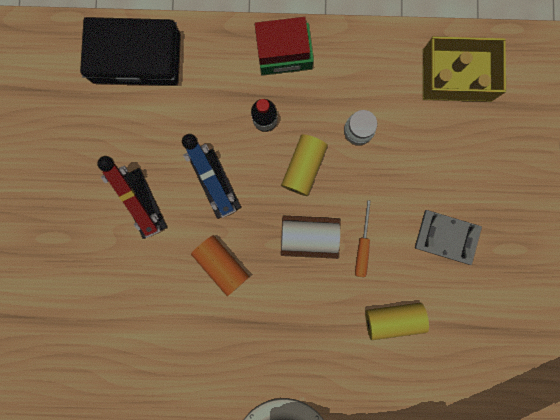

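View pics/side0.png

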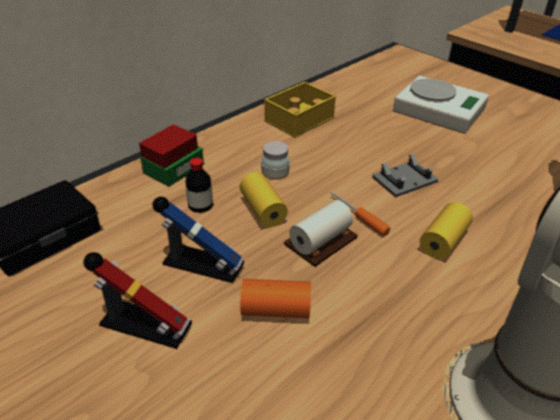

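Candidates for the roller (top view): white (311,237) on the dark rest is the match. The look-alikes are yellow (305,165), yellow (397,321) and orange (221,265). Lever candidates: red with yellow band (130,195) is mine, blue with white band (210,175) is the spare. The cradle is grey at (448,237). In the side view these appear at roller (322,227), red lever (138,293) and cradle (405,176).

```bash
cat > h.py <<'E'
import numpy as np, cv2
from scipy.spatial.transform import Rotation as Ro
np.set_printoptions(precision=3,suppress=True)
def ray(c,uv):
    d=np.linalg.inv(c["K"])@np.array([uv[0],uv[1],1.]); R=c["R"]
    return -R.T@c["t"], R.T@d
def plane(c,uv,z):
    o,d=ray(c,uv); return o+d*(z-o[2])/d[2]
def tri(c1,p1,c2,p2):
    A=[];b=[]
    for c,p in((c1,p1),(c2,p2)):
        o,d=ray(c,p); d=d/np.linalg.norm(d); P=np.eye(3)-np.outer(d,d); A.append(P); b.append(P@o)
    X,_,_,_=np.linalg.lstsq(np.vstack(A),np.hstack(b),rcond=None)
    return X, np.linalg.norm(np.vstack(A)@X-np.hstack(b))
def hsv(im): return cv2.cvtColor(im,cv2.COLOR_RGB2HSV)
def blob(m,box):
    x0,y0,x1,y1=box; z=np.zeros(m.shape,np.uint8); z[y0:y1,x0:x1]=(m[y0:y1,x0:x1]>0)*255
    cs,_=cv2.findContours(z,cv2.RETR_EXTERNAL,cv2.CHAIN_APPROX_NONE)
    return max(cs,key=cv2.contourArea)
def cen(c): 
    m=cv2.moments(c); return np.array([m["m10"],m["m01"]])/m["m00"]
def wristcam(c,o):
    T=np.eye(4); T[:3,:3]=Ro.from_quat(o["eef_rot"]).as_matrix(); T[:3,3]=o["tool_pos"]
    M=np.linalg.inv(T@c["T_tool_cam"]); return dict(K=c["K"],R=M[:3,:3],t=M[:3,3],image=c["image"])
E
python3 - <<'E'
from h import *
T=dict(np.load("top0.npz"));S=dict(np.load("side0.npz"))
print("cam",-T["R"].T@T["t"],-S["R"].T@S["t"])
ht,hs=hsv(T["image"]),hsv(S["image"])
def rect(c,cam,z):
    b=cv2.boxPoints(cv2.minAreaRect(c)); P=np.array([plane(cam,p,z)[:2] for p in b]); e1,e2=P[1]-P[0],P[2]-P[1]
    print(" centre",P.mean(0),"edges",np.linalg.norm(e1),np.linalg.norm(e2),"ang deg",np.degrees(np.arctan2(e1[1],e1[0])),np.degrees(np.arctan2(e2[1],e2[0])))
print("roller"); c=blob(cv2.inRange(ht,(0,0,105),(180,60,255)),(270,205,352,268)); rect(c,T,42); print(cen(c))
print("rest"); g=cv2.inRange(ht,(0,0,105),(180,60,255))|cv2.inRange(ht,(0,0,0),(180,255,85)); c=blob(g,(270,205,352,268)); rect(c,T,10)
print("cradle"); c=blob(cv2.inRange(ht,(0,0,0),(180,60,255)),(405,200,495,275)); rect(c,T,12)
for nm,bt,bs in(("red",(90,145,170,245),(80,245,200,345)),):
    yt=blob(cv2.inRange(ht,(22,150,90),(35,255,255)),bt); ys=blob(cv2.inRange(hs,(22,150,90),(35,255,255)),bs)
    print("band",cen(yt),cen(ys),tri(T,cen(yt),S,cen(ys)))
    kt=blob(cv2.inRange(ht,(0,0,0),(180,255,45)),(95,150,117,172)); ks=blob(cv2.inRange(hs,(0,0,0),(180,255,45)),(80,248,106,272))
    pt,ps=cv2.minEnclosingCircle(kt),cv2.minEnclosingCircle(ks); print("knob",pt,ps,tri(T,pt[0],S,ps[0]))
for z in(85,):print(plane(T,cen(yt),z))
crop=np.vstack([cv2.resize(T["image"][140:300,80:240],(560,560))]); 
a=cv2.resize(T["image"][145:245,85:235],(400,267),interpolation=2);b=cv2.resize(T["image"][195:275,265:385],(400,267),interpolation=2);c=cv2.resize(T["image"][195:275,395:515],(400,267),interpolation=2);d=cv2.resize(S["image"][240:345,80:237],(400,267),interpolation=2)
cv2.imwrite("pics/crop1.png",np.vstack([np.hstack([a,b]),np.hstack([c,d])])[:,:,::-1])
E
```

```text
cam [ 451.277    8.502 1030.302] [-53.923 591.794 748.251]
roller
 centre [459.057 -48.785] edges 59.48895116508197 123.8319486574859 ang deg -1.2799718566197167 -91.30838805009262
[310.603 236.8  ]
rest
 centre [460.008 -49.603] edges 89.9431443632223 130.10400509717456 ang deg -1.2708440812111084 -91.3054815470221
cradle
 centre [ 466.677 -356.012] edges 90.07854615547457 132.0358283704229 ang deg -16.296916623240097 -105.17095597512582
band [126.455 195.702] [133.433 287.707] (array([533.969, 336.317,  88.194]), np.float64(1.6507705548655138))
knob ((106.0, 163.0), 8.24631118774414) ((93.125, 261.25), 9.15587043762207) (array([594.724, 366.995, 126.434]), np.float64(1.5500298872626244))
[533.467 336.481  85.   ]
```

View pics/crop1.png

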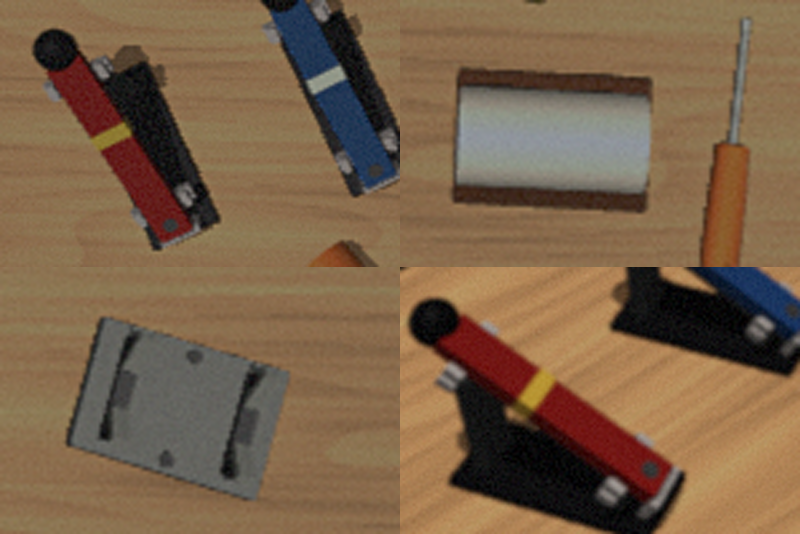

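The crop confirms the choice: white roller on the dark rest (top right), red lever with yellow band and black knob (left), and the grey V cradle (bottom left).

```bash
cat >> h.py <<'E'
def down(yaw): return Ro.from_euler("z",yaw,degrees=True)*Ro.from_rotvec([np.pi,0,0])
def plan(tgts,start=None,nd=1,step=38.,ang=6.5):
    """tgts: (pos,Rotation,grip,[step]). Prints calls (rows) and simulates rounding."""
    from station import get_obs
    if start is None:
        o=get_obs(); p,R=o["tool_pos"],Ro.from_quat(o["eef_rot"])
    else: p,R=start
    for t in tgts:
        st=t[3] if len(t)>3 else step
        tp,tR=np.array(t[0],float),t[1]
        n=max(1,int(np.ceil(max(np.linalg.norm(tp-p)/st,(tR*R.inv()).magnitude()*57.3/ang)-1e-6)))
        k=0; w=(tR*R.inv()).as_rotvec(); p0,R0=p,R
        while k<n:
            m=min(5,n-k); rows=[]
            for i in range(1,m+1):
                f=(k+i)/n; q=p0+(tp-p0)*f; Q=Ro.from_rotvec(w*f)*R0
                rows.append(np.r_[np.round(R.inv().apply(q-p)/10,nd),np.round((R.inv()*Q).as_rotvec()*180/np.pi/5,nd+1),t[2]])
            print("[["+",".join("["+",".join(f"{v:g}" for v in r+0.)+"]" for r in rows)+"]]")
            p=p+R.apply(rows[-1][:3]*10); R=R*Ro.from_rotvec(rows[-1][3:6]*5*np.pi/180); k+=m
    print("end",p,R.as_quat()); return p,R
E
python3 - <<'E'
from h import *
from station import imaging,get_obs
c=imaging.capture("wrist"); print(c["T_tool_cam"],c["K"][0])
plan([((420,-345,270),down(60),1),((420,-345,270),down(74.3),1)])
E
```

```text
[[  -0.      -0.958   -0.286   77.209]
 [   1.      -0.       0.001   -0.951]
 [  -0.001   -0.286    0.958 -158.272]
 [   0.       0.       0.       1.   ]] [294.955   0.    279.204]
[[[3,-2,-0.4,0,0,-0.85,1],[6,-3.9,-0.8,0,0,-1.69,1],[8.9,-5.9,-1.2,0,0,-2.54,1],[11.9,-7.9,-1.6,-0.01,0,-3.38,1],[14.9,-9.8,-2,-0.01,0,-4.23,1]]]
[[[3.5,-0.8,-0.4,0,0,-0.84,1],[7,-1.5,-0.8,0,0,-1.69,1],[10.5,-2.3,-1.2,0,0,-2.53,1],[14,-3,-1.6,0,0,-3.38,1],[17.4,-3.8,-2,0,-0.01,-4.22,1]]]
[[[3.6,0.6,-0.4,-0.01,0,-0.85,1]]]
[[[0,0,0,0,0,-0.95,1],[0,0,0,0,0,-1.91,1],[0,0,0,0,0,-2.86,1]]]
end [ 420.379 -344.85   270.117] [ 0.797  0.604 -0.     0.   ]
```

>>> play_rows([
  [[3, -2, -0.4, 0, 0, -0.85, 1], [6, -3.9, -0.8, 0, 0, -1.7, 1], [8.9, -5.9, -1.2, 0, 0, -2.55, 1], [11.9, -7.9, -1.6, 0, 0, -3.4, 1], [14.9, -9.8, -2, 0, 0, -4.2, 1]],
])

```text
t: 0.57
tool_pos: [274.5, -500.2, 246.6]
eef_rot: [0.954, 0.298, -0.0, -0.0]
wrist_force: [0.5, 0.3, -0.4]
width: 91.4
finger_force: 0.0
```

>>> play_rows([
  [[3.5, -0.8, -0.4, 0, 0, -0.85, 1], [7, -1.5, -0.8, 0, 0, -1.7, 1], [10.5, -2.3, -1.2, 0, 0, -2.5, 1], [14, -3, -1.6, 0, 0, -3.4, 1], [17.4, -3.8, -2, 0, 0, -4.2, 1]],
])

```text
t: 0.98
tool_pos: [396.6, -370.5, 266.9]
eef_rot: [0.884, 0.467, -0.0, 0.0]
wrist_force: [0.3, 0.2, -0.3]
width: 91.8
finger_force: 0.0
```

>>> play_rows([
  [[3.6, 0.6, -0.4, 0, 0, -0.85, 1], [3.6, 0.6, -0.4, 0, 0, -1.8, 1], [3.6, 0.6, -0.4, 0, 0, -2.8, 1], [3.6, 0.6, -0.4, 0, 0, -3.7, 1], [3.6, 0.6, -0.4, 0, 0, -3.7, 1]],
])

```text
t: 1.4
tool_pos: [421.0, -345.3, 270.4]
eef_rot: [0.798, 0.603, -0.0, -0.0]
wrist_force: [-0.6, 0.1, -0.4]
width: 91.9
finger_force: 0.0
```

Run:
```python
from h import *
from station import imaging,get_obs
o=get_obs(); c=imaging.capture("wrist"); W=wristcam(c,o); np.savez("w1.npz",**W)
print(o["t"],o["tool_pos"],o["joint_pos"],(Ro.from_quat(o["eef_rot"])*Ro.from_rotvec([-np.pi,0,0])).as_rotvec(degrees=True),o["wrist_force"])
cv2.imwrite("pics/w1.png",W["image"][:,:,::-1])
```

```text
1.4 [ 421.008 -345.336  270.448] [ 1.291  0.332 -0.803  1.758  0.258  1.161  0.136] [ 0.038  0.005 74.211] [-0.584  0.116 -0.366]
```

View pics/w1.png

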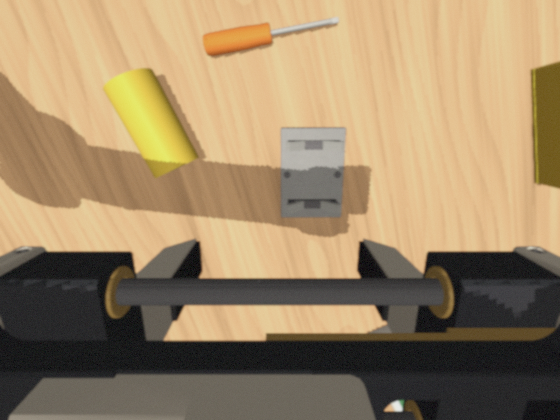

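The wrist view shows the cradle at (312,172), nearly aligned with the gripper, with the yellow look-alike at (150,120) and the screwdriver at (270,35).

```bash
cat >> h.py <<'E'
def castrect(cam,c,z):
    P=np.array([plane(cam,p[0],z)[:2] for p in c],np.float32); r=cv2.minAreaRect(P)
    b=cv2.boxPoints(r); e=[b[1]-b[0],b[2]-b[1]]; return np.array(r[0]),[(float(np.linalg.norm(x)),float(np.degrees(np.arctan2(x[1],x[0])))) for x in e]
E
python3 - <<'E'
from h import *
W=dict(np.load("w1.npz"));T=dict(np.load("top0.npz"))
h=hsv(W["image"])
print(h[172,310],h[150,300],h[172,262],h[172,370],h[130,312])
for s in (35,50,70):
  m=cv2.inRange(h,(0,0,0),(180,s,255)); c=blob(cv2.morphologyEx(m,cv2.MORPH_OPEN,np.ones((3,3))),(250,110,380,235)); print(s,cv2.contourArea(c),castrect(W,c,12))
# feature: two dark holes, top & wrist
h=hsv(T["image"])
for s in(40,60,80):
  c=blob(cv2.inRange(h,(0,0,0),(180,s,255)),(405,200,495,275)); print(castrect(T,c,12))
for z,(lo,hi) in((42,((0,0,105),(180,60,255))),):
  c=blob(cv2.inRange(h,lo,hi),(270,205,352,268)); print(castrect(T,c,42))
  c=blob(cv2.inRange(h,(0,0,105),(180,60,255))|cv2.inRange(h,(0,0,0),(180,255,85)),(270,205,352,268)); print(castrect(T,c,10))
plan([((461,-75,250),down(88.7),1)])
E
```

```text
[ 19  17 117] [ 25  16 178] [ 16 110 165] [ 17 102 198] [ 21  14 182]
35 5197.5 (array([ 466.11 , -355.117]), [(86.86021423339844, -14.966700553894043), (126.68340301513672, 75.03328704833984)])
50 5362.5 (array([ 465.664, -355.584]), [(87.65511322021484, -15.711126327514648), (126.76294708251953, 74.28885650634766)])
70 5462.5 (array([ 466.336, -355.095]), [(88.7183837890625, -15.726224899291992), (128.04742431640625, 74.27376556396484)])
(array([ 466.658, -355.783]), [(89.02973937988281, -15.377145767211914), (130.1629638671875, 74.62284851074219)])
(array([ 466.91 , -355.887]), [(89.87187957763672, -15.468382835388184), (130.46133422851562, 74.53158569335938)])
(array([ 466.719, -355.86 ]), [(90.10962677001953, -15.315183639526367), (131.77467346191406, 74.68482208251953)])
(array([459.056, -48.718]), [(59.5058708190918, -1.3083833456039429), (123.40908813476562, 88.69161224365234)])
(array([460.016, -49.534]), [(89.97442626953125, -1.3230122327804565), (129.51734924316406, 88.6769790649414)])
[[[3.4,-0.5,0.3,0,0,-0.37,1],[6.8,-0.9,0.5,0,0,-0.74,1],[10.2,-1.4,0.8,0,0,-1.11,1],[13.6,-1.8,1,0,0,-1.48,1],[16.9,-2.3,1.3,0,0,-1.85,1]]]
[[[3.5,0.1,0.2,0,0,-0.37,1],[6.9,0.2,0.5,0,-0.01,-0.73,1],[10.3,0.3,0.8,0,-0.01,-1.1,1]]]
end [460.766 -74.872 249.59 ] [ 0.715  0.699 -0.     0.   ]
```

Run:
```python
from h import *
plan([((460,-49.2,130),down(88.7),1),((460,-49.2,23.5),down(88.7),1,22)],nd=2)
```

```text
[[[3.28,-0.49,1.56,0,-0.001,-0.328,1],[6.57,-0.99,3.12,-0.001,-0.001,-0.656,1],[9.85,-1.48,4.69,-0.001,-0.002,-0.984,1],[13.14,-1.97,6.25,-0.002,-0.002,-1.313,1],[16.42,-2.47,7.81,-0.002,-0.003,-1.641,1]]]
[[[3.32,-0.02,1.56,-0.001,-0.001,-0.328,1],[6.64,-0.04,3.12,-0.001,-0.001,-0.656,1],[9.96,-0.06,4.69,-0.002,-0.002,-0.984,1],[13.28,-0.08,6.25,-0.002,-0.003,-1.312,1]]]
[[[0,0,2.13,0,0,0,1],[0,0,4.26,0,0,0,1],[0,0,6.39,0,0,0,1],[0,0,8.52,0,0,0,1],[0,0.01,10.65,0,0,0,1]]]
end [460.047 -49.23   23.468] [ 0.715  0.699 -0.     0.   ]
```

>>> play_rows([
  [[3.3, -0.5, 1.55, 0, 0, -0.33, 1], [6.6, -1, 3.1, 0, 0, -0.66, 1], [9.85, -1.5, 4.7, 0, 0, -1, 1], [13.1, -2, 6.25, 0, 0, -1.3, 1], [16.4, -2.5, 7.8, 0, 0, -1.64, 1]],
])

```text
t: 1.87
tool_pos: [441.8, -180.3, 192.1]
eef_rot: [0.755, 0.656, -0.0, 0.0]
wrist_force: [0.8, -0.9, 0.7]
width: 91.7
finger_force: 0.0
```

>>> play_rows([
  [[3.3, 0, 1.55, 0, 0, -0.33, 1], [6.6, 0, 3.1, 0, 0, -0.66, 1], [10, 0, 4.7, 0, 0, -1, 1], [13.3, -0.1, 6.25, 0, 0, -1.3, 1], [13.3, -0.1, 6.25, 0, 0, -1.3, 1]],
])

```text
t: 2.28
tool_pos: [458.0, -41.7, 128.5]
eef_rot: [0.712, 0.702, 0.001, -0.002]
wrist_force: [-0.6, 0.9, 0.3]
width: 92.3
finger_force: 0.0
```

Run:
```python
from h import *
from station import imaging,get_obs
o=get_obs(); c=imaging.capture("wrist"); W=wristcam(c,o); np.savez("w2.npz",**W)
print(o["t"],o["tool_pos"],o["joint_pos"],(Ro.from_quat(o["eef_rot"])*Ro.from_rotvec([-np.pi,0,0])).as_rotvec(degrees=True))
cv2.imwrite("pics/w2.png",W["image"][:,:,::-1])
plan([((460,-49.2,23.5),down(88.7),1,22)],nd=2)
```

```text
2.2833 [457.959 -41.689 128.493] [ 0.793  0.407 -0.892  2.087  0.421  0.838 -0.364] [ 0.291 -0.101 89.154]
[[[-0.09,0.04,2.11,-0.005,-0.005,0.012,1],[-0.17,0.08,4.23,-0.01,-0.01,0.024,1],[-0.26,0.12,6.34,-0.015,-0.015,0.036,1],[-0.35,0.16,8.45,-0.02,-0.021,0.047,1],[-0.44,0.2,10.57,-0.025,-0.026,0.059,1]]]
end [459.967 -49.242  23.48 ] [ 0.715  0.699 -0.     0.   ]
```

View pics/w2.png

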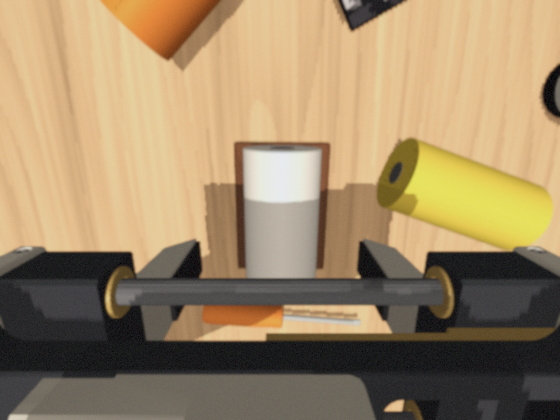

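The white roller at (283,210) lies straight between the fingers, with the orange and yellow look-alikes clear of the descent.

>>> play_rows([
  [[0, 0, 0, 0, 0, 0, 1], [0, 0, 0, 0, 0, 0, 1]],
])

```text
t: 2.5
tool_pos: [459.4, -50.6, 130.4]
eef_rot: [0.716, 0.698, -0.0, 0.0]
wrist_force: [0.6, -1.0, -0.2]
width: 91.8
finger_force: 0.0
```

Run:
```python
from h import *
plan([((460,-49.2,23.5),down(88.7),1,22)],nd=2)
```

```text
[[[0.03,0.01,2.14,0,0.002,-0.007,1],[0.06,0.02,4.28,0.001,0.003,-0.013,1],[0.09,0.03,6.42,0.001,0.005,-0.02,1],[0.12,0.04,8.55,0.002,0.006,-0.026,1],[0.14,0.05,10.69,0.002,0.008,-0.033,1]]]
end [459.968 -49.237  23.529] [ 0.715  0.699  0.    -0.   ]
```

>>> play_rows([
  [[0, 0, 2.5, 0, 0, 0, 1], [0, 0, 5, 0, 0, 0, 1], [0.1, 0, 7.5, 0, 0, 0, 1], [0.1, 0, 9.5, 0, 0, 0, 1], [0.1, 0, 10.7, 0, 0, 0, 1]],
])

```text
t: 2.92
tool_pos: [458.4, -50.7, 21.7]
eef_rot: [0.717, 0.697, -0.001, -0.0]
wrist_force: [-0.2, 0.1, 0.2]
width: 91.9
finger_force: 0.0
```

>>> play_rows([
  [[0, 0, 0, 0, 0, 0, 1], [0, 0, 0, 0, 0, 0, 0.6], [0, 0, 0, 0, 0, 0, 0.5], [0, 0, 0, 0, 0, 0, 0.4], [0, 0, 0, 0, 0, 0, 0.3]],
], grip_force=35)

```text
t: 3.33
tool_pos: [460.2, -48.9, 24.3]
eef_rot: [0.715, 0.699, 0.0, 0.001]
wrist_force: [-0.4, 0.1, -0.4]
width: 69.8
finger_force: 0.0
```

>>> play_rows([
  [[0, 0, 0, 0, 0, 0, 0.3], [0, 0, 0, 0, 0, 0, 0.3], [0, 0, 0, 0, 0, 0, 0.3], [0, 0, 0, 0, 0, 0, 0.3], [0, 0, 0, 0, 0, 0, 0.3]],
])

```text
t: 3.75
tool_pos: [459.7, -48.7, 24.0]
eef_rot: [0.715, 0.699, -0.0, 0.001]
wrist_force: [-1.3, -0.9, 7.2]
width: 63.2
finger_force: 35.0
```

Run:
```python
from h import *
from station import get_obs
o=get_obs();print(o["finger_force"],o["width"],o["tool_pos"])
p,R=plan([((460,-49.2,150),down(88.7),.3,25)],nd=1)
plan([((466.4,-355.6,150),down(74.5),.3,30)],(p,R),nd=2)
```

```text
35.00170111656189 63.21512306100886 [459.736 -48.737  23.972]
[[[0,0,-2.1,0,0,0,0.3],[0,0,-4.2,0,0,0,0.3],[0,0,-6.3,0.01,0.01,0,0.3],[0,0,-8.4,0.01,0.01,0,0.3],[0,0,-10.5,0.01,0.01,0,0.3]]]
[[[-0.1,0,-2.1,0,0,0,0.3]]]
end [459.619 -49.61  149.972] [ 0.715  0.699 -0.     0.   ]
[[[-2.78,0.13,0,0,0,0.258,0.3],[-5.56,0.25,0,0,0.001,0.516,0.3],[-8.34,0.38,0,0,0.001,0.774,0.3],[-11.12,0.5,0,0,0.001,1.032,0.3],[-13.9,0.63,0,0,0.001,1.29,0.3]]]
[[[-2.75,0.43,0,0.001,0.001,0.258,0.3],[-5.49,0.87,0,0.001,0.001,0.516,0.3],[-8.24,1.31,0,0.001,0.001,0.774,0.3],[-10.99,1.74,0,0.001,0.001,1.032,0.3],[-13.74,2.18,0,0.001,0.002,1.29,0.3]]]
[[[-2.68,0.74,0,0,0,0.258,0.3]]]
end [ 466.383 -355.599  150.032] [ 0.796  0.605  0.    -0.   ]
```

>>> play_rows([
  [[0, 0, -1.5, 0, 0, 0, 0.3], [0, 0, -3.5, 0, 0, 0, 0.3], [0, 0, -6, 0, 0, 0, 0.3], [0, 0, -9, 0, 0, 0, 0.3], [0, 0, -12.5, 0, 0, 0, 0.3]],
])

```text
t: 4.17
tool_pos: [457.1, -47.9, 148.0]
eef_rot: [0.715, 0.699, -0.001, -0.002]
wrist_force: [0.7, -1.6, -3.7]
width: 63.3
finger_force: 35.0
```

>>> play_rows([
  [[-2, 0.1, 0, 0, 0, 0.26, 0.3], [-4.8, 0.25, 0, 0, 0, 0.52, 0.3], [-7.8, 0.4, 0, 0, 0, 0.77, 0.3], [-10.8, 0.5, 0, 0, 0, 1.03, 0.3], [-13.9, 0.6, 0, 0, 0, 1.3, 0.3]],
])

```text
t: 4.58
tool_pos: [461.1, -188.4, 147.9]
eef_rot: [0.754, 0.657, -0.0, -0.0]
wrist_force: [1.4, 0.7, -5.1]
width: 63.4
finger_force: 35.0
```

>>> play_rows([
  [[-2.9, 0.5, 0, 0, 0, 0.26, 0.3], [-5.8, 0.9, 0, 0, 0, 0.52, 0.3], [-8.6, 1.4, 0, 0, 0, 0.9, 0.3], [-11.5, 2, 0, 0, 0, 1.2, 0.3], [-14, 2.6, 0, 0, 0, 1.5, 0.3]],
])

```text
t: 5.0
tool_pos: [467.4, -331.6, 147.4]
eef_rot: [0.796, 0.606, -0.001, -0.001]
wrist_force: [0.3, -0.4, -4.4]
width: 63.3
finger_force: 35.0
```

>>> play_rows([
  [[-1.6, 0.3, 0, 0, 0, 0, 0.3], [-2.3, 0.3, 0, 0, 0, 0, 0.3], [-2.3, 0.3, 0, 0, 0, 0, 0.3], [-2.3, 0.3, 0, 0, 0, 0, 0.3], [-2.3, 0.3, 0, 0, 0, 0, 0.3]],
])

```text
t: 5.42
tool_pos: [466.0, -350.0, 148.1]
eef_rot: [0.794, 0.608, 0.0, -0.001]
wrist_force: [-0.3, 1.0, -4.2]
width: 63.3
finger_force: 35.0
```

Run:
```python
from h import *
from station import get_obs,imaging
o=get_obs();print(o["finger_force"],o["width"],o["tool_pos"],o["qvel"])
plan([((466.4,-355.6,60),down(74.5),.3,25),((466.4,-355.6,38),down(74.5),.3,10)],nd=2)
W=wristcam(imaging.capture("wrist"),o); np.savez("w3.npz",**W); cv2.imwrite("pics/w3.png",W["image"][:,:,::-1])
```

```text
34.99925136566162 63.31479274980391 [ 465.951 -350.     148.116] [-0.007 -0.004 -0.001 -0.004  0.005 -0.002  0.001]
[[[-0.14,0.05,2.2,-0.002,-0.004,0.019,0.3],[-0.27,0.1,4.41,-0.004,-0.008,0.039,0.3],[-0.41,0.15,6.61,-0.006,-0.011,0.058,0.3],[-0.54,0.2,8.81,-0.008,-0.015,0.078,0.3]]]
[[[0,0,0.73,0,0,0,0.3],[0,0,1.47,0,0,0,0.3],[0,0,2.2,0,0,0,0.3]]]
end [ 466.445 -355.604   38.008] [ 0.796  0.605  0.    -0.   ]
```

View pics/w3.png

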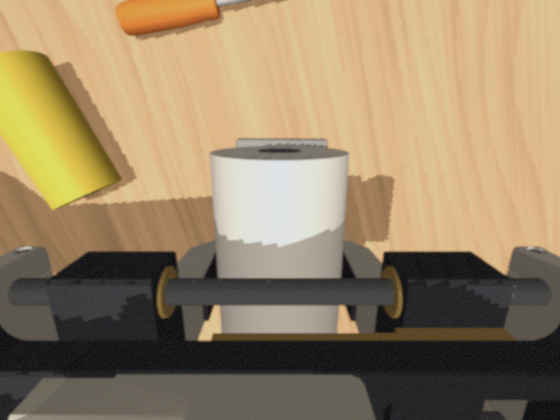

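The roller is held level, its end hub at (280,150), with the cradle just beyond it at (281,142).

Run:
```python
from h import *
from station import imaging
c=imaging.capture("wrist");h=hsv(c["image"]);M=c["T_tool_cam"]
m=cv2.inRange(h,(0,0,0),(180,255,75)); z=blob(m,(235,143,325,158)); print(cen(z),cv2.boundingRect(z))
for uv in (cen(z),(280,150.5)):
  d=M[:3,:3]@np.linalg.inv(c["K"])@np.array([*uv,1.]); o=M[:3,3]; print(o+d*(-18-o[2])/d[2])
```

```text
[279.352 150.092] (260, 149, 39, 3)
[ 63.779  -0.343 -18.   ]
[ 63.59   -0.038 -18.   ]
```

>>> play_rows([
  [[-0.3, 0, 2, 0, 0, 0, 0.3], [-0.5, 0.1, 4.4, 0, 0, 0, 0.3], [-0.6, 0.1, 6.6, 0, 0, 0, 0.3], [-0.6, 0.2, 8.4, 0, 0, 0, 0.3], [-0.6, 0.2, 9.5, 0, 0, 0, 0.3]],
])

```text
t: 5.93
tool_pos: [465.4, -357.3, 51.4]
eef_rot: [0.794, 0.607, -0.0, -0.001]
wrist_force: [-0.1, -0.3, -5.2]
width: 63.4
finger_force: 35.0
```

>>> play_rows([
  [[0, 0, 0, 0, 0, 0, 0.3], [0, 0, 0, 0, 0, 0, 0.3], [0, 0, 0, 0, 0, 0, 0.3], [0, 0, 0, 0, 0, 0, 0.3]],
])

```text
t: 6.27
tool_pos: [467.3, -359.3, 54.8]
eef_rot: [0.795, 0.607, 0.0, 0.001]
wrist_force: [-0.2, -0.6, -4.3]
width: 63.2
finger_force: 35.0
```

Run:
```python
from h import *
from station import get_obs
o=get_obs();print(o["t"],o["tool_pos"],o["wrist_force"])
plan([((466.4,-355.6,38),down(74.5),.3,10)],nd=2)
```

```text
6.2667 [ 467.263 -359.304   54.761] [-0.222 -0.575 -4.254]
[[[0.17,-0.09,0.84,0.014,0.005,0.023,0.3],[0.34,-0.18,1.68,0.028,0.011,0.046,0.3]]]
end [ 466.458 -355.576   37.954] [ 0.796  0.605  0.    -0.   ]
```

>>> play_rows([
  [[0.1, -0.1, 0.5, 0, 0, 0, 0.3], [0.1, -0.15, 1, 0, 0, 0, 0.3], [0.1, -0.15, 1.4, 0, 0, 0, 0.3], [0.1, -0.15, 1.6, 0, 0, 0, 0.3], [0.1, -0.15, 1.6, 0, 0, 0, 0.3]],
])

```text
t: 6.68
tool_pos: [465.8, -358.0, 38.0]
eef_rot: [0.795, 0.607, 0.0, 0.001]
wrist_force: [-0.2, 0.4, 2.1]
width: 63.3
finger_force: 35.0
```

>>> play_rows([
  [[0, 0, 0, 0, 0, 0, 0.3], [0, 0, 0, 0, 0, 0, 0.3], [0, 0, 0, 0, 0, 0, 0.3]],
])

```text
t: 6.93
tool_pos: [465.8, -358.0, 38.0]
eef_rot: [0.795, 0.607, 0.0, 0.001]
wrist_force: [0.5, 0.1, 5.8]
width: 63.2
finger_force: 35.0
```

>>> play_rows([
  [[0, 0, 0, 0, 0, 0, 0.7], [0, 0, 0, 0, 0, 0, 0.8], [0, 0, 0, 0, 0, 0, 0.9], [0, 0, 0, 0, 0, 0, 1], [0, 0, 0, 0, 0, 0, 1]],
])

```text
t: 7.35
tool_pos: [464.3, -357.3, 36.7]
eef_rot: [0.795, 0.607, -0.0, -0.001]
wrist_force: [-0.2, 0.2, 0.1]
width: 86.6
finger_force: 0.0
```

>>> play_rows([
  [[0, 0, -2.5, 0, 0, 0, 1], [0, 0, -6, 0, 0, 0, 1], [0, 0, -9.5, 0, 0, 0, 1], [0, 0, -13, 0, 0, 0, 1], [0, 0, -16.5, 0, 0, 0, 1]],
])

```text
t: 7.77
tool_pos: [464.4, -357.1, 203.5]
eef_rot: [0.795, 0.607, -0.0, -0.001]
wrist_force: [0.9, -0.1, -0.7]
width: 92.1
finger_force: 0.0
```

>>> play_rows([
  [[2, 0, -1, 0, 0, 0, 1], [4, 0, -3, 0, 0, 0, 1], [4, 0, -5, 0, 0, 0, 1], [4, 0, -5, 0, 0, 0, 1], [4, 0, -5, 0, 0, 0, 1]],
])

```text
t: 8.18
tool_pos: [476.0, -318.7, 252.9]
eef_rot: [0.795, 0.607, -0.0, 0.001]
wrist_force: [-0.2, -0.7, -0.4]
width: 91.6
finger_force: 0.0
```

Run:
```python
from h import *
from station import get_obs,imaging
o=get_obs();W=wristcam(imaging.capture("wrist"),o)
print(o["t"],o["tool_pos"],o["joint_pos"])
T=imaging.capture("top"); np.savez("top1.npz",**T); np.savez("w4.npz",**W)
a=W["image"][60:300,180:420]; b=T["image"][190:280,395:515]
cv2.imwrite("pics/w4.png",np.hstack([cv2.resize(a,(400,400)),cv2.resize(b,(400,300))[:0] if 0 else cv2.copyMakeBorder(cv2.resize(b,(400,300)),0,100,0,0,0)])[:,:,::-1])
h=hsv(W["image"]);c=blob(cv2.inRange(h,(0,0,90),(180,40,255)),(180,60,420,240));print(cv2.boundingRect(c))
```

```text
8.1833 [ 475.966 -318.701  252.885] [ 1.172  0.412 -0.811  1.713  0.324  1.154  0.004]
(247, 159, 65, 81)
```

View pics/w4.png

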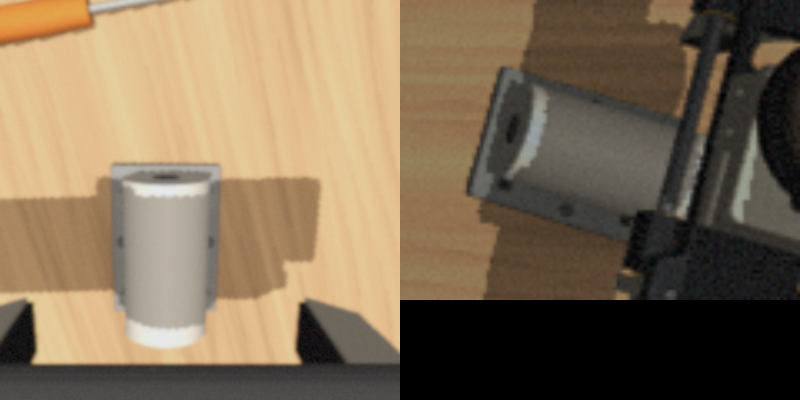

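Run:
```python
from h import *
W=dict(np.load("w4.npz")); h=hsv(W["image"])
print([(r,int(h[r,278:282,2].mean()),int(h[r,278:282,1].mean())) for r in list(range(155,182,1))+list(range(258,275))])
s=np.array([466.4,-355.6]);a=np.radians(74.5);u=np.array([np.cos(a),np.sin(a)])
for r in(172,174,176,264,266,268): print(r,(plane(W,(280,r),88)[:2]-s)@u)
m=cv2.inRange(h,(0,0,0),(180,75,255))
for r in(159,160,170):
  x=np.where(m[r,220:340])[0]+220; print(r,x.min(),x.max())
# far plate edge at z=12 should be +65; side edges of plate / roller
for r in (156,157,158,159): print(r,(plane(W,(280,r),12)[:2]-s)@u)
```

```text
[(155, 225, 98), (156, 218, 98), (157, 197, 97), (158, 159, 66), (159, 158, 21), (160, 174, 15), (161, 172, 14), (162, 155, 20), (163, 133, 27), (164, 114, 34), (165, 83, 29), (166, 70, 23), (167, 94, 28), (168, 119, 33), (169, 135, 27), (170, 168, 7), (171, 207, 2), (172, 229, 5), (173, 234, 5), (174, 235, 4), (175, 235, 5), (176, 229, 3), (177, 215, 1), (178, 200, 13), (179, 190, 24), (180, 187, 28), (181, 186, 29), (258, 225, 3), (259, 231, 2), (260, 232, 2), (261, 232, 2), (262, 232, 2), (263, 232, 2), (264, 233, 2), (265, 233, 2), (266, 232, 2), (267, 230, 4), (268, 230, 23), (269, 229, 57), (270, 228, 83), (271, 228, 87), (272, 229, 87), (273, 228, 87), (274, 228, 87)]
172 59.24961963126452
174 57.01682022080698
176 54.77521526112785
264 -53.43874584018501
266 -56.13763701484701
268 -58.848233626847666
159 247 311
160 246 312
170 247 311
156 67.50648717552068
157 66.17112517912541
158 64.83317594685087
159 63.4926319523331
```

The roller sits in the cradle: its ends are at rows 170 and 268 of the wrist view, about 1 mm from the middle. Next is the lever.

Run:
```python
from h import *
T=dict(np.load("top0.npz")); h=hsv(T["image"])
m=cv2.inRange(h,(0,140,50),(8,255,255))|cv2.inRange(h,(172,140,50),(180,255,255))|cv2.inRange(h,(22,150,90),(35,255,255))
c=blob(m,(90,145,170,245)); print(cv2.fitLine(c,2,0,.01,.01).ravel(),cv2.minAreaRect(c))
plan([((500,0,300),down(50),1),((534,336,300),down(26.8),1)],nd=1,step=40)
```

```text
[  0.566   0.825 129.297 199.819] ((129.6923065185547, 200.53846740722656), (78.76742553710938, 13.86750602722168), 56.3099365234375)
[[[3.5,-0.7,-0.5,0,0,0.55,1],[7,-1.3,-1.1,0,0,1.1,1],[10.5,-2,-1.6,-0.01,0,1.65,1],[14,-2.7,-2.2,-0.01,0,2.19,1],[17.5,-3.3,-2.7,-0.01,0,2.74,1]]]
[[[3.2,-1.5,-0.6,0,0,0.55,1],[6.4,-3,-1.1,-0.01,0,1.1,1],[9.7,-4.4,-1.6,-0.01,0,1.65,1],[12.9,-5.9,-2.2,-0.01,0,2.2,1]]]
[[[3.1,-2.1,0,0,0,0.52,1],[6.2,-4.2,0,0,0,1.03,1],[9.3,-6.3,0,0,0,1.55,1],[12.4,-8.4,0,0,0,2.06,1],[15.5,-10.6,0,0,0,2.58,1]]]
[[[2.6,-2.7,0,0,0,0.51,1],[5.1,-5.5,0,0,0,1.03,1],[7.7,-8.2,0,0,0,1.54,1],[10.2,-11,0,0,0,2.06,1]]]
end [533.518 336.051 300.075] [ 0.973  0.232 -0.     0.   ]
```

>>> play_rows([
  [[3.5, -0.7, -0.5, 0, 0, 0.55, 1], [7, -1.3, -1.1, 0, 0, 1.1, 1], [10.5, -2, -1.6, 0, 0, 1.65, 1], [14, -2.7, -2.2, 0, 0, 2.2, 1], [17.5, -3.3, -2.7, 0, 0, 2.75, 1]],
])

```text
t: 8.7
tool_pos: [488.6, -140.2, 278.0]
eef_rot: [0.863, 0.506, -0.001, -0.001]
wrist_force: [0.1, -0.0, 0.3]
width: 91.7
finger_force: 0.0
```

>>> play_rows([
  [[3.2, -1.5, -0.6, 0, 0, 0.55, 1], [6.4, -3, -1.1, 0, 0, 1.1, 1], [9.7, -4.4, -1.6, 0, 0, 1.65, 1], [12.9, -5.9, -2.2, 0, 0, 2.2, 1]],
])

```text
t: 9.03
tool_pos: [499.9, 0.9, 300.0]
eef_rot: [0.907, 0.421, -0.001, -0.001]
wrist_force: [0.6, 0.1, -0.7]
width: 91.9
finger_force: 0.0
```

>>> play_rows([
  [[3.1, -2.1, 0, 0, 0, 0.5, 1], [6.2, -4.2, 0, 0, 0, 1, 1], [9.3, -6.3, 0, 0, 0, 1.5, 1], [12.4, -8.4, 0, 0, 0, 2.05, 1], [15.5, -10.6, 0, 0, 0, 2.6, 1]],
])

```text
t: 9.45
tool_pos: [519.0, 187.4, 299.5]
eef_rot: [0.949, 0.315, -0.001, 0.0]
wrist_force: [1.1, 0.0, 0.5]
width: 92.0
finger_force: 0.0
```

>>> play_rows([
  [[2.6, -2.7, 0, 0, 0, 0.5, 1], [5.1, -5.5, 0, 0, 0, 1, 1], [7.7, -8.2, 0, 0, 0, 1.5, 1], [10.2, -11, 0, 0, 0, 2.05, 1], [10.2, -11, 0, 0, 0, 2.05, 1]],
])

```text
t: 9.87
tool_pos: [530.9, 345.0, 299.3]
eef_rot: [0.972, 0.235, -0.002, -0.003]
wrist_force: [-1.5, 0.6, 0.4]
width: 91.7
finger_force: 0.0
```

>>> play_rows([
  [[0, 0, 0, 0, 0, 0, 1], [0, 0, 0, 0, 0, 0, 1], [0, 0, 0, 0, 0, 0, 1], [0, 0, 0, 0, 0, 0, 1]],
])

```text
t: 10.2
tool_pos: [535.5, 333.7, 300.7]
eef_rot: [0.973, 0.23, -0.0, 0.001]
wrist_force: [0.4, 0.1, -0.9]
width: 92.0
finger_force: 0.0
```

Run:
```python
from h import *
from station import get_obs,imaging
o=get_obs();W=wristcam(imaging.capture("wrist"),o)
print(o["t"],o["tool_pos"],o["joint_pos"],(Ro.from_quat(o["eef_rot"])*Ro.from_rotvec([-np.pi,0,0])).as_rotvec(degrees=True))
np.savez("w5.npz",**W); cv2.imwrite("pics/w5.png",W["image"][:,:,::-1])
```

```text
10.2 [535.525 333.728 300.673] [-0.007  0.502 -0.851  1.503  0.385  1.312 -2.004] [-0.078  0.036 26.545]
```

View pics/w5.png

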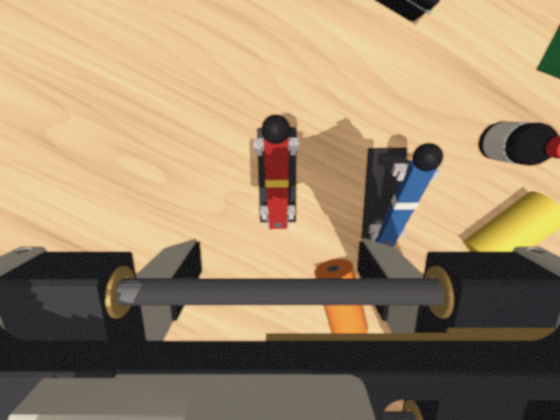

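The wrist view shows the red lever at (277,170), knob at (275,128) and yellow band at (277,184). The blue lever at (408,195) is well clear.

Run:
```python
from h import *
W=dict(np.load("w5.npz")); h=hsv(W["image"])
T=dict(np.load("top0.npz"));S=dict(np.load("side0.npz"))
y=blob(cv2.inRange(h,(20,150,60),(38,255,255)),(245,165,310,205)); print(cen(y),cv2.boundingRect(y))
k=blob(cv2.inRange(h,(0,0,0),(180,255,60)),(255,108,297,136)); ck=cv2.minEnclosingCircle(k); print(ck)
r=cv2.inRange(h,(0,140,40),(10,255,255))|cv2.inRange(h,(170,140,40),(180,255,255))
P=[]
for v in range(150,222,6):
    x=np.where(r[v,245:310])[0]+245
    if len(x)>8: P.append(((x.min()+x.max())/2,v,len(x)))
print(P)
s,cth=np.sin(.6),np.cos(.6)
B=plane(W,cen(y),85+7*cth)[:2]; K=plane(W,ck[0],85+77.5*s)[:2]
print("W band",B,"knob",K,np.degrees(np.arctan2(*(K-B)[::-1])),np.linalg.norm(K-B),"exp",77.5*cth+7*s)
B2=plane(T,(126.455,195.702),85+7*cth)[:2]; K2=plane(T,(106,163),85+77.5*s)[:2]
print("T band",B2,K2,np.degrees(np.arctan2(*(K2-B2)[::-1])),np.linalg.norm(K2-B2))
# bar midline: cast with height on top face, iterate along
pts=[]
for u,v,n in P:
    o,d=ray(W,(u,v)); a=np.radians(26.6); ax=np.array([np.cos(a)*cth,np.sin(a)*cth,s]); nrm=np.array([-np.cos(a)*s,-np.sin(a)*s,cth])
    p0=np.array([*(B),85+7*cth]); pts.append((o+d*((p0-o)@nrm)/(d@nrm))[:2])
l=cv2.fitLine(np.array(pts,np.float32),2,0,.01,.01).ravel(); print("midline",np.degrees(np.arctan2(l[1],l[0])),l)
```

```text
[276.549 183.491] (265, 181, 24, 6)
((277.60809326171875, 131.40541076660156), 16.78150749206543)
[(np.float64(276.0), 150, 23), (np.float64(276.0), 156, 25), (np.float64(276.0), 162, 25), (np.float64(276.0), 168, 25), (np.float64(276.5), 174, 24), (np.float64(277.0), 192, 21), (np.float64(277.5), 198, 22), (np.float64(276.5), 204, 22), (np.float64(277.5), 210, 18), (np.float64(277.5), 216, 18)]
W band [531.98  336.303] knob [591.632 364.314] 25.15342804069552 65.90208751049607 exp 67.91600746926531
T band [532.964 334.476] [593.633 365.139] 26.812644714219132 67.97731586539574
midline 27.324118 [  0.888   0.459 530.036 335.136]
```

```bash
cat >> h.py <<'E'
def levR(yaw,pitch):
    a=np.radians(yaw); ax=np.array([np.cos(a)*np.cos(pitch),np.sin(a)*np.cos(pitch),np.sin(pitch)]); n=np.array([-np.cos(a)*np.sin(pitch),-np.sin(a)*np.sin(pitch),np.cos(pitch)])
    return Ro.from_matrix(np.c_[ax,np.cross(-n,ax),-n]),ax,n
E
python3 - <<'E'
from h import *
R,a,n=levR(27,.6); G=np.array([536,337.2,85])-45*a-15*n; print(G)
plan([(G+100*n,R,.7)],nd=2)
E
```

```text
[510.454 324.184  47.211]
[[[-1.39,-0.04,2.85,0.006,1.147,-0.014,0.7],[-2.77,-0.07,5.71,0.013,2.294,-0.028,0.7],[-4.16,-0.11,8.56,0.019,3.44,-0.043,0.7],[-5.55,-0.15,11.42,0.026,4.587,-0.057,0.7],[-6.93,-0.19,14.27,0.032,5.734,-0.071,0.7]]]
[[[-2.59,-0.04,1.84,0.007,1.147,-0.014,0.7]]]
end [460.116 298.558 129.727] [ 0.929  0.223  0.287 -0.069]
```

>>> play_rows([
  [[-1.4, 0, 2.85, 0, 1.15, 0, 0.7], [-2.8, -0.1, 5.7, 0, 2.3, 0, 0.7], [-4.2, -0.1, 8.6, 0, 3.45, 0, 0.7], [-5.5, -0.15, 11.4, 0, 4.6, 0, 0.7], [-6.9, -0.2, 14.3, 0, 5.75, -0.1, 0.7]],
])

```text
t: 10.67
tool_pos: [486.2, 304.1, 173.3]
eef_rot: [0.949, 0.222, 0.22, -0.041]
wrist_force: [3.0, -1.5, -1.6]
width: 65.9
finger_force: 0.0
```

>>> play_rows([
  [[-2.6, 0, 1.8, 0, 1.15, 0, 0.7], [-2.6, 0, 1.8, 0, 1.15, 0, 0.7], [-2.6, 0, 1.8, 0, 1.15, 0, 0.7], [-2.6, 0, 1.8, 0, 1.15, 0, 0.7], [-2.6, 0, 1.8, 0, 1.15, 0, 0.7]],
])

```text
t: 11.08
tool_pos: [475.0, 298.9, 155.9]
eef_rot: [0.939, 0.221, 0.26, -0.049]
wrist_force: [-1.2, 2.2, -0.3]
width: 64.6
finger_force: 0.0
```

>>> play_rows([
  [[0, 0, 0, 0, 0, 0, 0.7], [0, 0, 0, 0, 0, 0, 0.7], [0, 0, 0, 0, 0, 0, 0.7]],
])

```text
t: 11.33
tool_pos: [476.0, 301.4, 156.7]
eef_rot: [0.938, 0.222, 0.26, -0.05]
wrist_force: [0.3, 1.0, -0.2]
width: 64.1
finger_force: 0.0
```

Run:
```python
from h import *
from station import get_obs,imaging
o=get_obs();W=wristcam(imaging.capture("wrist"),o); np.savez("w6.npz",**W)
print(o["t"],o["tool_pos"],o["joint_pos"],o["eef_rot"])
R,a,n=levR(27,.6); G=np.array([536,337.2,85])-45*a-15*n
h=hsv(W["image"]); y=blob(cv2.inRange(h,(20,150,60),(38,255,255)),(200,100,360,260)); print(cen(y),cv2.boundingRect(y))
o_,d=ray(W,cen(y)); p0=np.array([536,337.2,85])+7*n; X=o_+d*((p0-o_)@n)/(d@n); print("band pt",X,X-p0)
plan([(G,R,.7,25)],nd=2)
```

```text
11.3333 [476.019 301.379 156.745] [-0.726  0.186  0.024  2.304  0.807  0.191 -2.572] [ 0.938  0.222  0.26  -0.05 ]
[271.042 183.996] (254, 178, 35, 14)
band pt [532.688 336.466  91.235] [0.21  1.061 0.457]
[[[-0.41,-0.16,2.3,0.057,0.148,-0.001,0.7],[-0.82,-0.31,4.59,0.115,0.295,-0.002,0.7],[-1.24,-0.47,6.89,0.172,0.443,-0.002,0.7],[-1.65,-0.62,9.19,0.229,0.591,-0.003,0.7],[-2.06,-0.78,11.49,0.286,0.739,-0.004,0.7]]]
end [510.48  324.201  47.185] [ 0.929  0.223  0.287 -0.069]
```

Run:
```python
from h import *
F=Ro.from_rotvec([0,0,np.pi])
_,a,_=levR(27,.6); R,_,n=levR(27,.4); P=np.array([536.1,337.7,85])-45*a; G=P-15*n; print(G)
q=(500,318,220)
plan([(q,down(60),.7),(q,down(130),.7),(q,down(207),.7),(G+90*n,R*F,.7)],nd=1)
```

```text
[508.213 323.491  45.775]
[[[0.8,0,-0.6,0.29,-0.84,-0.93,0.7],[1.6,-0.1,-1.1,0.58,-1.68,-1.87,0.7],[2.4,-0.1,-1.7,0.87,-2.52,-2.8,0.7],[3.3,-0.2,-2.3,1.16,-3.36,-3.73,0.7],[4.1,-0.2,-2.8,1.45,-4.21,-4.66,0.7]]]
[[[0.5,0.1,-0.9,0.29,-0.84,-0.94,0.7],[1,0.2,-1.7,0.58,-1.68,-1.87,0.7]]]
[[[0,0,0,0,0,-1.27,0.7],[0,0,0,0,0,-2.55,0.7],[0,0,0,0,0,-3.82,0.7],[0,0,0,0,0,-5.09,0.7],[0,0,0,0,0,-6.36,0.7]]]
[[[0,0,0,0,0,-1.28,0.7],[0,0,0,0,0,-2.55,0.7],[0,0,0,0,0,-3.82,0.7],[0,0.1,0,0,0,-5.09,0.7],[0,0.1,0,0,0,-6.37,0.7]]]
[[[0,0,0,0,0,-1.27,0.7]]]
[[[0,0,0,0,0,-1.28,0.7],[0,0,0,0,0,-2.57,0.7],[0,0,0,0,0,-3.85,0.7],[0,0,0,0,0,-5.13,0.7],[0,0,0,0,0,-6.42,0.7]]]
[[[0,0,0,0,0,-1.28,0.7],[0,0,0,0,0,-2.56,0.7],[0,0,0,0,0,-3.85,0.7],[0,0,0,0,0,-5.13,0.7],[0,0,0,0,0,-6.41,0.7]]]
[[[0,0,0,0,0,-1.29,0.7],[0,0,0,0,0,-2.57,0.7]]]
[[[0.6,0,2.3,0,-1.15,0,0.7],[1.3,0.1,4.6,0,-2.29,0,0.7],[1.9,0.1,6.8,0,-3.44,0,0.7],[2.6,0.1,9.1,0,-4.59,0,0.7]]]
end [476.762 306.999 128.966] [-0.229  0.953  0.046  0.193]
```

>>> play_rows([
  [[0.8, 0, -0.6, 0.3, -0.85, -0.9, 0.7], [1.6, -0.1, -1.1, 0.6, -1.7, -1.9, 0.7], [2.4, -0.1, -1.7, 0.9, -2.5, -2.8, 0.7], [3.3, -0.2, -2.3, 1.15, -3.4, -3.7, 0.7], [4.1, -0.2, -2.8, 1.45, -4.2, -4.7, 0.7]],
])

```text
t: 11.8
tool_pos: [492.0, 311.9, 200.6]
eef_rot: [0.923, 0.356, 0.142, -0.021]
wrist_force: [1.1, 0.4, -1.5]
width: 64.4
finger_force: 0.0
```

>>> play_rows([
  [[0.5, 0.1, -0.9, 0.3, -0.85, -0.95, 0.7], [1, 0.2, -1.7, 0.6, -1.7, -1.9, 0.7], [1, 0.2, -1.7, 0.6, -1.7, -1.9, 0.7], [1, 0.2, -1.7, 0.6, -1.7, -1.9, 0.7]],
])

```text
t: 12.13
tool_pos: [499.1, 315.0, 219.7]
eef_rot: [0.899, 0.432, 0.069, -0.007]
wrist_force: [-0.2, 0.2, 0.4]
width: 64.5
finger_force: 0.0
```

Run:
```python
from h import *
from station import get_obs
o=get_obs(); print(o["tool_pos"],o["joint_pos"],o["qvel"])
q=(500,318,220)
plan([(q,down(130),.7),(q,down(207),.7)],nd=1,ang=7)
```

```text
[499.135 314.964 219.708] [-0.262  0.313 -0.424  1.839  0.185  0.886 -1.441] [-0.029 -0.02   0.017  0.085 -0.001 -0.021 -0.019]
[[[0,0,0,0.12,-0.07,-1.31,0.7],[0,0,0,0.25,-0.15,-2.62,0.7],[0.1,0,0,0.37,-0.22,-3.93,0.7],[0.1,0,0,0.49,-0.29,-5.23,0.7],[0.1,-0.1,0,0.61,-0.36,-6.54,0.7]]]
[[[0,0.1,0,0.13,-0.07,-1.31,0.7],[0,0.1,0,0.25,-0.15,-2.62,0.7],[0.1,0.1,0,0.37,-0.22,-3.93,0.7],[0.1,0.1,0,0.5,-0.29,-5.24,0.7],[0.1,0.1,0,0.62,-0.36,-6.55,0.7]]]
[[[0.1,0,0,0.12,-0.08,-1.3,0.7],[0.1,0,0,0.25,-0.15,-2.61,0.7]]]
[[[0,0,0,0,0,-1.28,0.7],[0,0,0,0,0,-2.57,0.7],[0,0,0,0,0,-3.85,0.7],[0,0,0,0,0,-5.13,0.7],[0,0,0,0,0,-6.42,0.7]]]
[[[0,0,0,0,0,-1.28,0.7],[0,0,0,0,0,-2.57,0.7],[0,0,0,0,0,-3.85,0.7],[0,0,0,0,0,-5.13,0.7],[0,0,0,0,0,-6.42,0.7]]]
[[[0,0,0,0,0,-1.28,0.7],[0,0,0,0,0,-2.56,0.7]]]
end [499.614 318.147 219.924] [-0.233  0.972 -0.    -0.   ]
```

>>> play_rows([
  [[0, 0, 0, 0.1, -0.1, -1.3, 0.7], [0, 0, 0, 0.25, -0.15, -2.6, 0.7], [0, 0, 0, 0.4, -0.2, -3.9, 0.7], [0, 0, 0, 0.5, -0.3, -5.2, 0.7], [0.1, 0, 0, 0.6, -0.35, -6.5, 0.7]],
])

```text
t: 12.55
tool_pos: [496.4, 314.6, 218.2]
eef_rot: [0.74, 0.671, 0.041, -0.003]
wrist_force: [-0.1, -0.1, -0.7]
width: 64.0
finger_force: 0.0
```

>>> play_rows([
  [[0, 0, 0, 0.1, -0.1, -1.3, 0.7], [0, 0, 0, 0.25, -0.15, -2.6, 0.7], [0, 0, 0, 0.4, -0.2, -3.9, 0.7], [0, 0, 0, 0.5, -0.3, -5.2, 0.7], [0.1, 0.1, 0, 0.6, -0.35, -6.5, 0.7]],
])

```text
t: 12.97
tool_pos: [497.4, 315.7, 218.4]
eef_rot: [0.523, 0.852, 0.012, -0.001]
wrist_force: [-0.8, -0.1, -0.5]
width: 63.8
finger_force: 0.0
```

>>> play_rows([
  [[0, 0, 0, 0, 0, -1.3, 0.7], [0, 0, 0, 0, 0, -2.6, 0.7], [0, 0, 0, 0, 0, -3.9, 0.7], [0, 0, 0, 0, 0, -5.2, 0.7], [0, 0, 0, 0, 0, -6.4, 0.7]],
])

```text
t: 13.38
tool_pos: [497.4, 316.0, 218.4]
eef_rot: [0.267, 0.964, 0.012, 0.003]
wrist_force: [-0.6, -0.4, -0.6]
width: 64.1
finger_force: 0.0
```

>>> play_rows([
  [[0, 0, 0, 0, 0, -1.3, 0.7], [0, 0, 0, 0, 0, -2.6, 0.7], [0, 0, 0, 0, 0, -3.9, 0.7], [0, 0, 0, 0, 0, -5.2, 0.7], [0, 0, 0, 0, 0, -6.4, 0.7]],
])

```text
t: 13.8
tool_pos: [497.4, 316.0, 218.4]
eef_rot: [-0.009, 1.0, 0.011, 0.006]
wrist_force: [0.0, 0.4, -0.4]
width: 63.9
finger_force: 0.0
```

>>> play_rows([
  [[0, 0, 0, 0, 0, -1.3, 0.7], [0, 0, 0, 0, 0, -2.6, 0.7], [0, 0, 0, 0, 0, -3.9, 0.7], [0, 0, 0, 0, 0, -5.2, 0.7], [0, 0, 0, 0, 0, -5.2, 0.7]],
])

```text
t: 14.22
tool_pos: [497.5, 315.9, 218.4]
eef_rot: [-0.233, 0.972, 0.009, 0.008]
wrist_force: [0.1, -0.0, -0.2]
width: 64.2
finger_force: 0.0
```

Run:
```python
from h import *
from station import get_obs
o=get_obs(); print(o["t"],o["tool_pos"],o["joint_pos"],o["eef_rot"])
F=Ro.from_rotvec([0,0,np.pi])
_,a,_=levR(27,.6); R,_,n=levR(27,.4); P=np.array([536.1,337.7,85])-45*a; G=P-15*n
plan([(G+90*n,R*F,.7)],nd=1)
```

```text
14.2167 [497.471 315.947 218.382] [ 0.119  0.536 -0.98   1.724  0.482  1.122  1.039] [-0.233  0.972  0.009  0.008]
[[[0.6,0,2.2,0.04,-1.09,-0.01,0.7],[1.2,0,4.5,0.08,-2.18,-0.02,0.7],[1.8,0,6.7,0.12,-3.27,-0.04,0.7],[2.4,0.1,8.9,0.15,-4.36,-0.05,0.7]]]
end [476.602 307.873 128.954] [-0.229  0.953  0.047  0.193]
```

>>> play_rows([
  [[0.6, 0, 2.2, 0.05, -1.1, 0, 0.7], [1.2, 0, 4.5, 0.1, -2.2, 0, 0.7], [1.8, 0, 6.7, 0.1, -3.25, 0, 0.7], [2.4, 0.1, 8.9, 0.15, -4.35, -0.05, 0.7], [2.4, 0.1, 8.9, 0.15, -4.35, -0.05, 0.7]],
])

```text
t: 14.63
tool_pos: [470.4, 303.8, 124.7]
eef_rot: [-0.226, 0.954, 0.046, 0.19]
wrist_force: [-0.9, -1.8, -1.0]
width: 64.3
finger_force: 0.0
```

>>> play_rows([
  [[0, 0, 0, 0, 0, 0, 0.7], [0, 0, 0, 0, 0, 0, 0.7], [0, 0, 0, 0, 0, 0, 0.7]],
])

```text
t: 14.88
tool_pos: [479.0, 309.8, 131.5]
eef_rot: [-0.226, 0.953, 0.047, 0.194]
wrist_force: [0.4, 0.9, 0.4]
width: 64.1
finger_force: 0.0
```

Run:
```python
from h import *
from station import get_obs
o=get_obs(); print(o["t"],o["tool_pos"],o["joint_pos"],o["eef_rot"])
F=Ro.from_rotvec([0,0,np.pi])
_,a,_=levR(27,.6); R,_,n=levR(27,.4); P=np.array([536.1,337.7,85])-45*a; G=P-15*n
plan([(G,R*F,.7,20)],nd=2)
```

```text
14.8833 [478.969 309.766 131.458] [ 0.004  0.366 -0.772  2.178  0.89   0.436  0.581] [-0.226  0.953  0.047  0.194]
[[[0.08,-0.02,1.83,0,0.004,-0.011,0.7],[0.15,-0.04,3.66,0,0.008,-0.023,0.7],[0.23,-0.06,5.49,0,0.012,-0.034,0.7],[0.3,-0.09,7.32,0.001,0.015,-0.046,0.7],[0.38,-0.11,9.15,0.001,0.019,-0.057,0.7]]]
end [508.211 323.457  45.753] [-0.229  0.953  0.046  0.193]
```

>>> play_rows([
  [[0.1, 0, 1.8, 0, 0, 0, 0.7], [0.2, 0, 3.7, 0, 0, 0, 0.7], [0.2, -0.1, 5.5, 0, 0, 0, 0.7], [0.3, -0.1, 7.3, 0, 0, 0, 0.7], [0.4, -0.1, 9.1, 0, 0, -0.05, 0.7]],
])

```text
t: 15.3
tool_pos: [509.1, 323.3, 45.1]
eef_rot: [-0.228, 0.953, 0.047, 0.194]
wrist_force: [0.9, 0.0, 0.6]
width: 64.4
finger_force: 0.0
```

>>> play_rows([
  [[0, 0, 0, 0, 0, 0, 0.7], [0, 0, 0, 0, 0, 0, 0.7], [0, 0, 0, 0, 0, 0, 0.7], [0, 0, 0, 0, 0, 0, 0.7]],
])

```text
t: 15.63
tool_pos: [507.5, 322.8, 46.2]
eef_rot: [-0.229, 0.953, 0.046, 0.194]
wrist_force: [0.4, 0.0, 0.4]
width: 64.5
finger_force: 0.0
```

Run:
```python
from h import *
from station import get_obs,imaging
o=get_obs(); print(o["t"],o["tool_pos"],o["eef_rot"],o["wrist_force"])
S=imaging.capture("side");W=imaging.capture("wrist")
cv2.imwrite("pics/s7.png",np.hstack([cv2.resize(S["image"][170:370,30:280],(400,320)),cv2.resize(W["image"],(400,300))[:, :] if 0 else cv2.copyMakeBorder(cv2.resize(W["image"],(400,300)),0,20,0,0,0)])[:,:,::-1])
```

```text
15.6333 [507.46  322.76   46.204] [-0.229  0.953  0.046  0.194] [0.387 0.021 0.401]
```

View pics/s7.png

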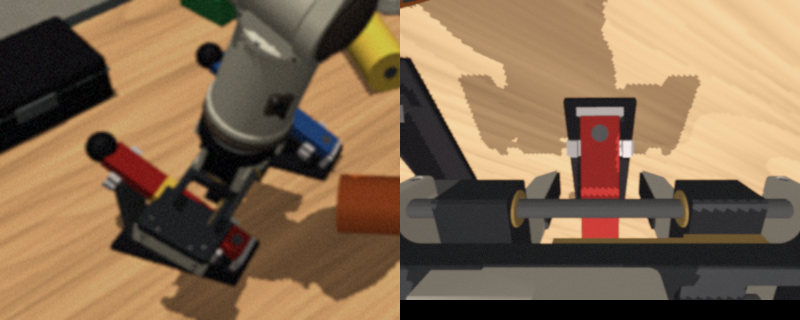

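The fingers straddle the red bar, which is centred at x≈600 in the right crop, between the two supports. Closing.

>>> play_rows([
  [[0, 0, 0, 0, 0, 0, 0.4], [0, 0, 0, 0, 0, 0, 0.3], [0, 0, 0, 0, 0, 0, 0.2], [0, 0, 0, 0, 0, 0, 0.1], [0, 0, 0, 0, 0, 0, 0]],
], grip_force=45)

```text
t: 16.15
tool_pos: [506.8, 322.2, 44.9]
eef_rot: [-0.23, 0.953, 0.046, 0.193]
wrist_force: [-0.6, -0.3, 0.1]
width: 35.2
finger_force: 0.0
```

>>> play_rows([
  [[0, 0, 0, 0, 0, 0, 0], [0, 0, 0, 0, 0, 0, 0], [0, 0, 0, 0, 0, 0, 0], [0, 0, 0, 0, 0, 0, 0], [0, 0, 0, 0, 0, 0, 0]],
])

```text
t: 16.57
tool_pos: [506.7, 322.3, 44.9]
eef_rot: [-0.23, 0.953, 0.046, 0.193]
wrist_force: [-0.8, 0.8, 0.4]
width: 27.3
finger_force: 45.0
```

Run:
```python
from h import *
from station import get_obs
o=get_obs(); print(o["t"],o["tool_pos"],o["eef_rot"],o["width"],o["finger_force"],o["wrist_force"])
R=Ro.from_quat(o["eef_rot"]); _,a,n=levR(27,.6)
plan([(o["tool_pos"]+120*n,R,0,24)],nd=1)
```

```text
16.5667 [506.687 322.271  44.875] [-0.23   0.953  0.046  0.193] 27.346708092993946 45.000123381614685 [-0.75   0.835  0.444]
[[[0.5,0,-2.4,0,0,0,0],[1,0,-4.7,0,0,0,0],[1.4,0,-7.1,0,0,0,0],[1.9,0,-9.4,0,0,0,0],[2.4,0,-11.8,0,0,0,0]]]
end [446.054 291.412 144.231] [-0.23   0.953  0.046  0.193]
```

>>> play_rows([
  [[0.2, 0, -1, 0, 0, 0, 0], [0.5, 0, -2.2, 0, 0, 0, 0], [0.8, 0, -3.9, 0, 0, 0, 0], [0, 0, -6, 0, 0, 0, 0], [-0.8, 0, -8, 0, 0, 0, 0]],
])

```text
t: 16.98
tool_pos: [483.4, 310.2, 120.7]
eef_rot: [-0.23, 0.953, 0.045, 0.191]
wrist_force: [1.2, -0.2, -2.8]
width: 27.5
finger_force: 45.0
```

>>> play_rows([
  [[-1, 0, -2.3, 0, 0, 0, 0], [-2, 0, -4.6, 0, 0, 0, 0], [-3, 0, -7, 0, 0, 0, 0], [-4, 0, -9, 0, 0, 0, 0], [-4, 0, -9, 0, 0, 0, 0]],
])

```text
t: 17.4
tool_pos: [489.0, 313.9, 224.3]
eef_rot: [-0.229, 0.952, 0.046, 0.196]
wrist_force: [1.2, 1.5, -2.0]
width: 27.2
finger_force: 45.0
```

Run:
```python
from h import *
from station import get_obs
o=get_obs(); print(o["t"],o["tool_pos"],o["joint_pos"],o["width"],o["finger_force"],o["wrist_force"],o["wrist_torque"])
F=Ro.from_rotvec([0,0,np.pi])
plan([((480,0,260),levR(5,0)[0]*F,0),((445,-345,230),levR(-15.5,-.2)[0]*F,0)],nd=1,step=40)
```

```text
17.4 [488.974 313.925 224.264] [ 0.224  0.246 -0.991  2.076  0.556  0.594  0.919] 27.15134309698808 44.99440133571625 [ 1.196  1.451 -1.964] [-0.178  0.498  0.038]
[[[1.6,-3.4,-1.1,0.11,0.57,0.54,0],[3.1,-6.9,-2.3,0.22,1.15,1.09,0],[4.7,-10.3,-3.4,0.33,1.72,1.63,0],[6.2,-13.8,-4.6,0.44,2.3,2.18,0],[7.8,-17.2,-5.7,0.55,2.87,2.72,0]]]
[[[0.9,-3.8,-0.7,0.11,0.58,0.55,0],[1.8,-7.6,-1.4,0.22,1.15,1.09,0],[2.8,-11.4,-2,0.33,1.72,1.63,0]]]
[[[0.7,-3.8,0.3,-0.05,0.25,0.45,0],[1.4,-7.6,0.7,-0.09,0.5,0.91,0],[2.2,-11.3,1,-0.14,0.76,1.36,0],[2.9,-15.1,1.3,-0.18,1.01,1.82,0],[3.6,-18.9,1.6,-0.23,1.26,2.27,0]]]
[[[-0.1,-3.9,0.3,-0.04,0.25,0.46,0],[-0.2,-7.7,0.6,-0.09,0.51,0.91,0],[-0.2,-11.6,0.9,-0.13,0.76,1.37,0],[-0.3,-15.4,1.2,-0.18,1.01,1.82,0]]]
end [ 444.896 -344.852  229.915] [ 0.134  0.986  0.013 -0.099]
```

>>> play_rows([
  [[1.4, -3, -1, 0.1, 0.55, 0.5, 0], [3.1, -6.8, -2.3, 0.2, 1.15, 1.1, 0], [4.7, -10.3, -3.4, 0.3, 1.7, 1.6, 0], [6.2, -13.8, -4.6, 0.45, 2.3, 2.2, 0], [7.8, -17.2, -5.7, 0.55, 2.9, 2.7, 0]],
])

```text
t: 17.82
tool_pos: [480.2, 113.9, 241.7]
eef_rot: [-0.114, 0.991, 0.015, 0.068]
wrist_force: [1.0, -0.3, -4.0]
width: 27.5
finger_force: 45.0
```

>>> play_rows([
  [[0.9, -3.8, -0.7, 0.1, 0.6, 0.55, 0], [1.8, -7.6, -1.4, 0.2, 1.15, 1.1, 0], [2.8, -11.4, -2, 0.35, 1.7, 1.6, 0]],
])

```text
t: 18.07
tool_pos: [477.2, -4.5, 255.8]
eef_rot: [-0.044, 0.999, -0.003, -0.005]
wrist_force: [1.4, 0.1, -2.8]
width: 27.6
finger_force: 45.0
```

>>> play_rows([
  [[0.7, -3.8, 0.3, -0.05, 0.25, 0.45, 0], [1.4, -7.6, 0.7, -0.1, 0.5, 0.9, 0], [2.2, -11.3, 1, -0.15, 0.75, 1.35, 0], [2.9, -15.1, 1.3, -0.2, 1, 1.8, 0], [3.6, -18.9, 1.6, -0.25, 1.25, 2.25, 0]],
])

```text
t: 18.48
tool_pos: [458.1, -195.4, 240.0]
eef_rot: [0.054, 0.997, 0.005, -0.059]
wrist_force: [1.1, -0.2, -3.6]
width: 27.9
finger_force: 45.0
```

>>> play_rows([
  [[0.5, -3.9, 0.3, -0.05, 0.25, 0.45, 0], [1, -7.7, 0.6, -0.1, 0.5, 0.9, 0], [1.5, -11.6, 0.9, -0.15, 0.75, 1.35, 0], [2, -14.5, 1.2, -0.2, 1, 1.8, 0], [2, -15.4, 1.2, -0.2, 1, 1.8, 0]],
])

```text
t: 18.9
tool_pos: [418.0, -350.9, 228.1]
eef_rot: [0.136, 0.985, 0.011, -0.104]
wrist_force: [-0.0, -0.8, -4.2]
width: 27.2
finger_force: 45.0
```

>>> play_rows([
  [[0, 0, 0, 0, 0, 0, 0], [0, 0, 0, 0, 0, 0, 0], [0, 0, 0, 0, 0, 0, 0], [0, 0, 0, 0, 0, 0, 0]],
])

```text
t: 19.23
tool_pos: [423.1, -342.2, 231.1]
eef_rot: [0.129, 0.986, 0.012, -0.101]
wrist_force: [0.3, 0.2, -3.9]
width: 27.7
finger_force: 45.0
```

Run:
```python
from h import *
from station import get_obs,imaging
o=get_obs(); print(o["t"],o["tool_pos"],o["joint_pos"],o["eef_rot"],o["finger_force"])
T=imaging.capture("top");S=imaging.capture("side"); np.savez("top8.npz",**T); np.savez("side8.npz",**S)
cv2.imwrite("pics/p8.png",np.hstack([cv2.resize(T["image"][150:330,350:560],(400,343)),cv2.resize(S["image"][60:240,330:540],(400,343))])[:,:,::-1])
```

```text
19.2333 [ 423.052 -342.182  231.129] [ 1.068  0.478 -0.65   1.65   0.332  1.323  1.639] [ 0.129  0.986  0.012 -0.101] 44.995145201683044
```

View pics/p8.png

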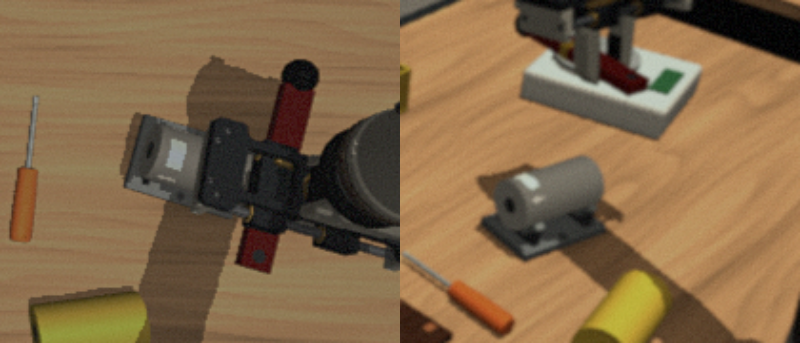

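The lever is held clear above the roller, knob away from the robot at (508,190) in top and tail at (486,285). From here I check by numbers only.

```bash
cat > lev.py <<'E'
from h import *
Rg=Ro.from_quat([-0.23,0.953,0.046,0.193]); pg=np.array([506.7,322.3,44.9])
RL=Ro.from_matrix(levR(27,.6)[0].as_matrix()@np.diag([1,-1,-1])); oL=np.array([536.1,337.7,85])
relR=Rg.inv()*RL; relp=Rg.inv().apply(oL-pg)
def lever(p,R,d=0): # d: extra pitch slip about pad axis through grip point (deg)
    o=p+R.apply(relp); Q=R*relR; g=o+Q.apply([-45,0,0]); s=Ro.from_rotvec(Q.apply([0,-np.radians(d),0]))
    return g+s.apply(o-g), s*Q
def proj(c,X): q=c["K"]@(c["R"]@X+c["t"]); return q[:2]/q[2]
def pose(o,Q): ax=Q.apply([1,0,0]); return np.degrees(np.arctan2(ax[1],ax[0])),np.degrees(np.arcsin(ax[2]))
E
python3 - <<'E'
from lev import *
T=dict(np.load("top8.npz"));S=dict(np.load("side8.npz"))
p=np.array([423.052,-342.182,231.129]);R=Ro.from_quat([0.129,0.986,0.012,-0.101])
print(relp)
def red(i): h=hsv(i); return cv2.inRange(h,(0,120,35),(8,255,255))|cv2.inRange(h,(170,120,35),(180,255,255))
ht=hsv(T["image"])
k=blob(cv2.inRange(ht,(0,0,0),(180,255,45)),(490,175,525,199)); print("knob T",cv2.minEnclosingCircle(k))
tt=blob(red(T["image"]),(465,265,505,300)); ts=blob(red(S["image"]),(420,80,475,115))
print("tail T",cv2.boundingRect(tt),cv2.minAreaRect(tt),cv2.boxPoints(cv2.minAreaRect(tt)).tolist()); 
print("tail S",cv2.boundingRect(ts),[ts[ts[:,0,i].argmax(),0].tolist() for i in(0,1)])
for d in(-6,0,6):
    o,Q=lever(p,R,d); print(d,o,pose(o,Q),"knob",proj(T,o+Q.apply([77.5,0,0])),proj(S,o+Q.apply([77.5,0,0])))
    for y in(-14,14):
      for z in (-7,7): X=o+Q.apply([-102.5,y,z]); print("   ",y,z,proj(T,X),proj(S,X))
E
```

```text
[-46.169   0.258 -24.04 ]
knob T ((505.5, 191.5), 11.510964393615723)
tail T (476, 269, 20, 24) ((484.8962707519531, 280.61322021484375), (17.994230270385742, 20.192001342773438), 15.945395469665527) [[473.47174072265625, 287.84906005859375], [479.0189208984375, 268.4339599609375], [496.32080078125, 273.37738037109375], [490.77362060546875, 292.79248046875]]
tail S (435, 88, 25, 21) [[459, 102], [449, 108]]
-6 [ 471.268 -354.716  240.622] (np.float64(-15.04846386065212), np.float64(-6.183526363318792)) knob [503.431 191.377] [396.739  76.825]
    -14 -7 [488.61  293.754] [460.472 104.486]
    -14 7 [492.527 293.852] [461.495  97.904]
    14 -7 [472.7  289.03] [450.083 107.65 ]
    14 7 [476.328 289.044] [451.042 101.022]
0 [ 471.524 -354.771  245.325] (np.float64(-15.032099434071972), np.float64(-0.18354859021620298)) knob [507.05  190.201] [397.398  71.36 ]
    -14 -7 [487.105 293.115] [459.655 107.094]
    -14 7 [490.768 294.051] [461.206 100.826]
    14 -7 [471.319 288.429] [449.297 110.273]
    14 7 [474.694 289.28 ] [450.779 103.966]
6 [ 471.304 -354.699  250.029] (np.float64(-15.015746023723995), np.float64(5.816429197849154)) knob [510.593 189.739] [398.455  66.051]
    -14 -7 [485.734 292.137] [458.629 109.515]
    -14 7 [489.108 293.881] [460.683 103.634]
    14 -7 [470.069 287.487] [448.303 112.706]
    14 7 [473.159 289.147] [450.285 106.793]
```

Run:
```python
from lev import *
R=Ro.from_euler("z",-.4,degrees=True)*Ro.from_quat([0.129,0.986,0.012,-0.101])
plan([((417.4,-342.1,97),R,0,20)],nd=2)
```

```text
[[[-0.31,-0.01,1.9,-0.003,0.002,0.01,0],[-0.62,-0.01,3.8,-0.006,0.005,0.02,0],[-0.92,-0.02,5.69,-0.009,0.007,0.03,0],[-1.23,-0.02,7.59,-0.012,0.01,0.041,0],[-1.54,-0.03,9.49,-0.015,0.012,0.051,0]]]
[[[-0.31,0,1.9,-0.003,0.002,0.01,0],[-0.62,-0.01,3.8,-0.006,0.005,0.02,0]]]
end [ 417.383 -342.12    96.962] [ 0.132  0.986  0.012 -0.101]
```

>>> play_rows([
  [[-0.3, 0, 1.9, 0, 0, 0, 0], [-0.6, 0, 3.8, 0, 0, 0, 0], [-0.9, 0, 5.7, 0, 0, 0.05, 0], [-1.2, 0, 7.6, 0, 0, 0.05, 0], [-1.5, 0, 9.5, 0, 0, 0.05, 0]],
])

```text
t: 19.75
tool_pos: [418.5, -342.8, 134.8]
eef_rot: [0.132, 0.986, 0.011, -0.1]
wrist_force: [-0.4, -0.5, -3.0]
width: 27.4
finger_force: 45.0
```

>>> play_rows([
  [[-0.3, 0, 1.9, 0, 0, 0, 0], [-0.5, 0, 3.1, 0, 0, 0, 0], [-0.6, 0, 3.8, 0, 0, 0, 0], [-0.6, 0, 3.8, 0, 0, 0, 0], [-0.6, 0, 3.8, 0, 0, 0, 0]],
])

```text
t: 20.17
tool_pos: [416.8, -342.9, 97.3]
eef_rot: [0.133, 0.986, 0.012, -0.1]
wrist_force: [0.8, -0.1, -2.3]
width: 27.7
finger_force: 45.0
```

>>> play_rows([
  [[0, 0, 0, 0, 0, 0, 0], [0, 0, 0, 0, 0, 0, 0], [0, 0, 0, 0, 0, 0, 0], [0, 0, 0, 0, 0, 0, 0]],
])

```text
t: 20.5
tool_pos: [416.7, -343.3, 97.5]
eef_rot: [0.133, 0.986, 0.011, -0.1]
wrist_force: [-0.2, -0.1, -3.7]
width: 27.5
finger_force: 45.0
```

```bash
cat > meas.py <<'E'
from lev import *
from station import get_obs,imaging
o=get_obs(); p,R=o["tool_pos"],Ro.from_quat(o["eef_rot"]); print(o["t"],p,o["eef_rot"],o["wrist_force"],o["width"])
T=imaging.capture("top");S=imaging.capture("side")
def red(i): h=hsv(i); return cv2.inRange(h,(0,110,30),(9,255,255))|cv2.inRange(h,(168,110,30),(180,255,255))
seat=np.array([466.4,-355.6,95]);u=np.array([np.cos(np.radians(-15.5)),np.sin(np.radians(-15.5))])
for d in(-4,0):
    L,Q=lever(p,R,d); print(d,"lever",L,pose(L,Q),"along",(L-seat)[:2]@u,"across",(L-seat)[:2]@[-u[1],u[0]])
    for nm,c in(("T",T),("S",S)):
        kn=proj(c,L+Q.apply([77.5,0,0])); 
        ta=[proj(c,L+Q.apply([-102.5,y,z])) for y,z in((-14,7),(14,7),(14,-7),(-14,-7))]
        print(nm,"knob",kn,"tail",np.array(ta).round(1).tolist())
for nm,c in(("T",T),("S",S)):
    L,Q=lever(p,R,-2); ta=proj(c,L+Q.apply([-90,0,0])).astype(int); kn=proj(c,L+Q.apply([77.5,0,0])).astype(int)
    r=blob(red(c["image"]),(ta[0]-26,ta[1]-26,ta[0]+27,ta[1]+27)); q=r[:,0]
    print(nm,"red rect",cv2.boxPoints(cv2.minAreaRect(r)).round(1).tolist(),"extremes LRTB",q[q[:,0].argmin()],q[q[:,0].argmax()],q[q[:,1].argmin()],q[q[:,1].argmax()])
    try:
        m=cv2.inRange(hsv(c["image"]),(0,0,0),(180,255,48)); k=blob(m,(kn[0]-13,kn[1]-13,kn[0]+14,kn[1]+14)); print("  knob",cv2.minEnclosingCircle(k),cv2.contourArea(k),cv2.boundingRect(k))
    except ValueError: print("no knob")
np.savez("topm.npz",**T);np.savez("sidem.npz",**S)
E
python3 meas.py
```

```text
20.5 [ 416.725 -343.291   97.487] [ 0.133  0.986  0.011 -0.1  ] [-0.217 -0.076 -3.681] 27.501744614581554
-4 lever [ 464.964 -356.192  108.66 ] (np.float64(-15.479995357697469), np.float64(-4.049664632272099)) along -1.2254606266011026 across -0.9544550998081369
T knob [474.229 201.092] tail [[461.5, 289.2], [447.7, 285.0], [445.1, 284.8], [458.7, 288.9]]
S knob [391.159 127.669] tail [[450.0, 156.2], [440.1, 159.6], [439.1, 165.3], [449.0, 161.8]]
0 lever [ 465.076 -356.208  111.799] (np.float64(-15.461683316160185), np.float64(-0.04970647815984507)) along -1.113129328338203 across -0.9400336406739478
T knob [476.002 200.586] tail [[460.6, 289.3], [446.9, 285.1], [444.5, 284.4], [458.0, 288.6]]
S knob [391.589 124.486] tail [[449.8, 157.9], [440.0, 161.3], [438.7, 166.7], [448.5, 163.3]]
T red rect [[445.6000061035156, 284.5], [450.6000061035156, 265.8999938964844], [466.29998779296875, 270.1000061035156], [461.29998779296875, 288.70001220703125]] extremes LRTB [446 283] [466 271] [450 268] [459 288]
  knob ((473.60809326171875, 204.37026977539062), 12.189106941223145) 165.0 (465, 193, 20, 21)
S red rect [[419.29998779296875, 151.1999969482422], [427.20001220703125, 141.5], [449.6000061035156, 159.8000030517578], [441.70001220703125, 169.5]] extremes LRTB [425 147] [448 159] [426 143] [438 165]
  knob ((395.7631530761719, 121.0), 11.482505798339844) 196.0 (385, 113, 20, 17)
```

Run:
```python
from lev import *
from station import get_obs
o=get_obs(); p,R=o["tool_pos"],Ro.from_quat(o["eef_rot"]); print(p)
L,Q=lever(p,R,-2.5); s=Ro.from_rotvec(Q.apply([0,-np.radians(2.5),0]))
d=np.array([1.1,1.05,98-L[2]]); p1=L+s.apply(p-L)+d
a=plan([(p1,s*R,0,5)],nd=2); plan([(p1-[0,0,3],s*R,0,1.5)],a,nd=2)
```

```text
[ 416.496 -343.135   97.175]
[[[-0.14,0.04,0.44,0,-0.167,0,0],[-0.27,0.09,0.87,0.001,-0.333,0,0],[-0.41,0.13,1.31,0.001,-0.5,0,0]]]
end [ 418.163 -342.3     83.514] [ 0.133  0.988  0.009 -0.079]
[[[-0.02,0,0.1,0,0,0,0],[-0.03,0,0.2,0,0,0,0],[-0.05,0.01,0.3,0,0,0,0]]]
end [ 418.205 -342.221   80.472] [ 0.133  0.988  0.009 -0.079]
```

>>> play_rows([
  [[-0.1, 0.05, 0.4, 0, -0.15, 0, 0], [-0.25, 0.1, 0.85, 0, -0.35, 0, 0], [-0.4, 0.15, 1.3, 0, -0.5, 0, 0], [-0.4, 0.15, 1.3, 0, -0.5, 0, 0], [-0.4, 0.15, 1.3, 0, -0.5, 0, 0]],
])

```text
t: 21.02
tool_pos: [417.4, -341.7, 82.9]
eef_rot: [0.133, 0.988, 0.009, -0.079]
wrist_force: [0.8, 0.1, -3.5]
width: 27.3
finger_force: 45.0
```

>>> play_rows([
  [[0, 0, 0, 0, 0, 0, 0], [0, 0, 0, 0, 0, 0, 0], [0, 0, 0, 0, 0, 0, 0], [0, 0, 0, 0, 0, 0, 0]],
])

```text
t: 21.35
tool_pos: [418.2, -342.0, 83.4]
eef_rot: [0.133, 0.988, 0.009, -0.079]
wrist_force: [0.6, 0.7, -3.3]
width: 27.0
finger_force: 45.0
```

```bash
python3 meas.py
```

```text
21.35 [ 418.223 -341.986   83.394] [ 0.133  0.988  0.009 -0.079] [ 0.562  0.651 -3.316] 27.027013072463365
-4 lever [ 465.959 -354.74    96.694] (np.float64(-15.459268455266526), np.float64(-1.596532712676412)) along -0.6547886395657279 across 0.7109279318539851
T knob [471.787 200.864] tail [[457.5, 288.0], [444.1, 283.9], [441.6, 283.5], [454.9, 287.5]]
S knob [389.879 130.836] tail [[447.8, 162.7], [438.0, 166.1], [436.8, 171.6], [446.6, 168.1]]
0 lever [ 465.941 -354.722   99.835] (np.float64(-15.44358919858539), np.float64(2.4034365713262753)) along -0.6769159468087562 across 0.723215831089193
T knob [473.478 200.534] tail [[456.7, 288.1], [443.3, 284.0], [441.0, 283.0], [454.3, 287.1]]
S knob [390.401 127.747] tail [[447.6, 164.3], [437.8, 167.8], [436.3, 173.0], [446.1, 169.5]]
T red rect [[442.29998779296875, 283.29998779296875], [447.0, 265.8999938964844], [462.29998779296875, 270.1000061035156], [457.6000061035156, 287.3999938964844]] extremes LRTB [443 283] [462 270] [448 269] [456 287]
  knob ((470.8636474609375, 204.13636779785156), 11.849183082580566) 157.0 (463, 193, 19, 21)
S red rect [[417.3999938964844, 156.6999969482422], [425.6000061035156, 147.1999969482422], [447.0, 165.5], [438.79998779296875, 175.10000610351562]] extremes LRTB [423 160] [445 167] [424 149] [436 172]
  knob ((395.1666564941406, 127.5), 11.559134483337402) 195.0 (384, 119, 20, 18)
```

>>> play_rows([
  [[0, 0, 0.1, 0, 0, 0, 0], [0, 0, 0.15, 0, 0, 0, 0], [0, 0, 0.2, 0, 0, 0, 0], [0, 0, 0.2, 0, 0, 0, 0]],
])

```text
t: 21.78
tool_pos: [417.5, -341.8, 81.1]
eef_rot: [0.133, 0.988, 0.009, -0.079]
wrist_force: [0.5, 0.3, -2.4]
width: 27.9
finger_force: 45.0
```

>>> play_rows([
  [[0, 0, 0.05, 0, 0, 0, 0], [0, 0, 0.1, 0, 0, 0, 0], [0, 0, 0.1, 0, 0, 0, 0], [0, 0, 0.1, 0, 0, 0, 0]],
])

```text
t: 22.12
tool_pos: [417.5, -341.8, 80.3]
eef_rot: [0.133, 0.988, 0.009, -0.079]
wrist_force: [-0.7, -0.1, -3.0]
width: 27.9
finger_force: 45.0
```

>>> play_rows([
  [[0, 0, 0.05, 0, 0, 0, 0], [0, 0, 0.1, 0, 0, 0, 0], [0, 0, 0.1, 0, 0, 0, 0], [0, 0, 0.1, 0, 0, 0, 0]],
])

```text
t: 22.45
tool_pos: [417.3, -341.7, 79.3]
eef_rot: [0.133, 0.988, 0.009, -0.079]
wrist_force: [0.1, 0.8, -3.4]
width: 27.5
finger_force: 45.0
```

```bash
python3 -c "
from station import get_obs
o=get_obs();print(o['tool_pos'],o['wrist_force'],o['wrist_torque'])"
```

```text
[ 417.34920861 -341.72930727   79.29335249] [ 0.06002793  0.80514365 -3.41296066] [ 0.05479301 -0.35709036  0.0101397 ]
```

>>> play_rows([
  [[0, 0, 0.05, 0, 0, 0, 0], [0, 0, 0.1, 0, 0, 0, 0], [0, 0, 0.1, 0, 0, 0, 0], [0, 0, 0.1, 0, 0, 0, 0]],
])

```text
t: 22.78
tool_pos: [417.4, -341.8, 78.6]
eef_rot: [0.133, 0.988, 0.009, -0.079]
wrist_force: [-0.1, 0.4, -0.4]
width: 27.7
finger_force: 45.0
```

>>> play_rows([
  [[0, 0, 0.05, 0, 0, 0, 0], [0, 0, 0.05, 0, 0, 0, 0], [0, 0, 0.05, 0, 0, 0, 0], [0, 0, 0.05, 0, 0, 0, 0]],
])

```text
t: 23.12
tool_pos: [417.4, -341.8, 78.2]
eef_rot: [0.133, 0.988, 0.009, -0.079]
wrist_force: [-1.2, 0.6, 3.1]
width: 27.7
finger_force: 45.0
```

```bash
python3 meas.py
```

```text
23.1167 [ 417.361 -341.83    78.181] [ 0.133  0.988  0.009 -0.079] [-1.236  0.647  3.123] 27.677961407379815
-4 lever [ 465.095 -354.579   91.489] (np.float64(-15.458836659415972), np.float64(-1.5865699922293972)) along -1.5299142043525875 across 0.6351794665954246
T knob [470.685 201.49 ] tail [[456.5, 288.2], [443.1, 284.1], [440.7, 283.6], [453.9, 287.7]]
S knob [389.82  132.869] tail [[447.6, 164.9], [437.8, 168.3], [436.7, 173.7], [446.4, 170.2]]
0 lever [ 465.077 -354.56    94.63 ] (np.float64(-15.442170455130384), np.float64(2.413395303236222)) along -1.5525883853523825 across 0.6482411757602387
T knob [472.356 201.167] tail [[455.7, 288.2], [442.3, 284.1], [440.1, 283.2], [453.2, 287.2]]
S knob [390.34  129.796] tail [[447.4, 166.5], [437.6, 170.0], [436.1, 175.1], [445.9, 171.6]]
T red rect [[441.1000061035156, 283.29998779296875], [446.1000061035156, 265.70001220703125], [461.29998779296875, 270.1000061035156], [456.20001220703125, 287.6000061035156]] extremes LRTB [442 282] [461 271] [447 269] [454 287]
  knob ((470.058837890625, 204.94117736816406), 12.124733924865723) 159.0 (462, 194, 19, 21)
S red rect [[416.79998779296875, 158.8000030517578], [425.70001220703125, 149.10000610351562], [446.5, 168.3000030517578], [437.6000061035156, 178.10000610351562]] extremes LRTB [423 157] [445 170] [424 151] [435 175]
  knob ((394.7631530761719, 130.0), 11.482505798339844) 198.5 (384, 122, 20, 17)
```

>>> play_rows([
  [[0, 0, -0.1, 0, 0, 0, 0], [0, 0, -0.2, 0, 0, 0, 0], [-0.1, 0, -0.2, 0, 0, 0, 0], [-0.1, 0, -0.2, 0, 0, 0, 0], [-0.1, 0, -0.2, 0, 0, 0, 0]],
])

```text
t: 23.63
tool_pos: [418.1, -341.9, 79.2]
eef_rot: [0.133, 0.988, 0.009, -0.079]
wrist_force: [-0.0, -0.1, -3.5]
width: 27.7
finger_force: 45.0
```

>>> play_rows([
  [[0, 0, 0.05, 0, 0, 0, 0], [-0.02, 0, 0.1, 0, 0, 0, 0], [-0.03, 0, 0.15, 0, 0, 0, 0], [-0.03, 0, 0.18, 0, 0, 0, 0], [-0.03, 0, 0.18, 0, 0, 0, 0]],
])

```text
t: 24.05
tool_pos: [418.2, -342.0, 78.2]
eef_rot: [0.133, 0.988, 0.009, -0.079]
wrist_force: [-2.6, 1.7, 4.0]
width: 27.9
finger_force: 45.0
```

```bash
python3 meas.py
```

```text
24.05 [ 418.227 -341.981   78.221] [ 0.133  0.988  0.009 -0.079] [-2.644  1.715  4.037] 27.856892883149303
-4 lever [ 465.973 -354.737   91.485] (np.float64(-15.46136595838874), np.float64(-1.6382348802416844)) along -0.6424578887041479 across 0.7172341382966727
T knob [470.745 201.074] tail [[456.6, 287.8], [443.2, 283.7], [440.8, 283.2], [454.0, 287.2]]
S knob [389.559 132.733] tail [[447.3, 164.6], [437.5, 168.1], [436.4, 173.5], [446.1, 170.0]]
0 lever [ 465.957 -354.719   94.626] (np.float64(-15.445003084804426), np.float64(2.361731666593734)) along -0.6622991257480145 across 0.7300612168696375
T knob [472.418 200.744] tail [[455.8, 287.8], [442.4, 283.7], [440.2, 282.8], [453.3, 286.8]]
S knob [390.076 129.659] tail [[447.1, 166.3], [437.3, 169.7], [435.8, 174.9], [445.6, 171.4]]
T red rect [[441.20001220703125, 283.0], [446.1000061035156, 264.8999938964844], [461.5, 269.1000061035156], [456.6000061035156, 287.20001220703125]] extremes LRTB [442 280] [461 271] [446 269] [452 286]
  knob ((470.5, 204.5), 12.020915031433105) 158.0 (462, 193, 19, 21)
S red rect [[416.8999938964844, 158.6999969482422], [425.70001220703125, 149.10000610351562], [446.5, 168.3000030517578], [437.70001220703125, 177.89999389648438]] extremes LRTB [423 153] [445 169] [424 151] [435 174]
  knob ((394.0833435058594, 130.0), 11.255029678344727) 186.0 (384, 122, 19, 17)
```

>>> play_rows([
  [[0, 0, -0.03, 0, 0, 0, 0], [0, 0, -0.03, 0, 0, 0, 0.32], [0, 0, -0.03, 0, 0, 0, 0.36], [0, 0, -0.03, 0, 0, 0, 0.4], [0, 0, -0.03, 0, 0, 0, 0.5]],
], grip_force=10)

```text
t: 24.57
tool_pos: [418.9, -342.3, 78.1]
eef_rot: [0.133, 0.988, 0.009, -0.078]
wrist_force: [-0.6, -0.1, -0.3]
width: 39.8
finger_force: 0.0
```

>>> play_rows([
  [[0, 0, 0, 0, 0, 0, 0.6], [0, 0, 0, 0, 0, 0, 0.6], [0, 0, 0, 0, 0, 0, 0.6], [0, 0, 0, 0, 0, 0, 0.6], [0, 0, 0, 0, 0, 0, 0.6]],
])

```text
t: 24.98
tool_pos: [418.5, -342.1, 78.1]
eef_rot: [0.133, 0.988, 0.009, -0.079]
wrist_force: [-0.0, -0.3, 0.3]
width: 55.2
finger_force: 0.0
```

```bash
python3 meas.py | egrep -v "^-4|^0"
```

```text
24.9833 [ 418.485 -342.083   78.118] [ 0.133  0.988  0.009 -0.079] [-0.043 -0.346  0.293] 55.191712618508475
T knob [470.788 200.956] tail [[456.6, 287.6], [443.2, 283.6], [440.8, 283.1], [454.0, 287.1]]
S knob [389.498 132.692] tail [[447.2, 164.6], [437.4, 168.1], [436.3, 173.5], [446.0, 170.0]]
T knob [472.462 200.627] tail [[455.8, 287.7], [442.4, 283.6], [440.2, 282.7], [453.3, 286.7]]
S knob [390.016 129.619] tail [[447.0, 166.2], [437.2, 169.7], [435.7, 174.9], [445.5, 171.4]]
T red rect [[442.0, 283.0], [446.8999938964844, 265.0], [462.20001220703125, 269.20001220703125], [457.29998779296875, 287.20001220703125]] extremes LRTB [443 280] [462 270] [454 267] [457 287]
  knob ((469.0, 204.0), 12.041694641113281) 154.5 (461, 193, 19, 21)
S red rect [[412.29998779296875, 154.39999389648438], [420.3999938964844, 144.3000030517578], [446.79998779296875, 165.5], [438.70001220703125, 175.60000610351562]] extremes LRTB [419 146] [445 167] [419 146] [435 172]
  knob ((394.0833435058594, 130.0), 11.255029678344727) 185.0 (384, 122, 19, 17)
```

>>> play_rows([
  [[0, 0, -0.8, 0, 0, 0, 0.7], [0.1, 0, -2, 0, 0, 0, 0.7], [0.3, 0, -4, 0, 0, 0, 0.7], [0.6, 0, -7, 0, 0, 0, 0.7], [0.9, 0, -10, 0, 0, 0, 0.7]],
])

```text
t: 25.5
tool_pos: [425.2, -343.1, 180.0]
eef_rot: [0.133, 0.988, 0.009, -0.079]
wrist_force: [0.8, -0.7, 0.3]
width: 64.4
finger_force: 0.0
```

>>> play_rows([
  [[3, 0, -3, 0, 0, 0, 0.7], [6, 0, -5, 0, 0, 0, 0.7], [9, 1, -6, 0, 0, 0, 0.7], [10, 4, -6, 0, 0, 0, 0.7], [10, 7, -6, 0, 0, 0, 0.7]],
])

```text
t: 25.92
tool_pos: [355.9, -252.7, 255.4]
eef_rot: [0.136, 0.988, 0.007, -0.078]
wrist_force: [0.8, 0.3, 0.8]
width: 64.1
finger_force: 0.0
```

>>> play_rows([
  [[0, 3, 0, 0, 0, 0, 0.7], [0, 6, 0, 0, 0, 0, 0.7], [0, 9, 0, 0, 0, 0, 0.7], [0, 9, 0, 0, 0, 0, 0.7], [0, 9, 0, 0, 0, 0, 0.7]],
])

```text
t: 26.33
tool_pos: [382.4, -163.7, 254.1]
eef_rot: [0.131, 0.988, 0.008, -0.078]
wrist_force: [-1.2, -0.2, 0.2]
width: 64.3
finger_force: 0.0
```

Run:
```python
from h import *
from station import get_obs,imaging
o=get_obs();print(o["t"],o["tool_pos"],o["wrist_force"],o["joint_pos"])
T=imaging.capture("top");S=imaging.capture("side");np.savez("tf.npz",**T);np.savez("sf.npz",**S)
def red(h): return cv2.inRange(h,(0,110,30),(9,255,255))|cv2.inRange(h,(168,110,30),(180,255,255))
def ye(h): return cv2.inRange(h,(20,120,60),(38,255,255))
ht,hs=hsv(T["image"]),hsv(S["image"])
bt=(425,185,500,300);bs=(370,115,465,185)
yt,ys=blob(ye(ht),bt),blob(ye(hs),(390,120,430,165)); print("band",cen(yt),cv2.boundingRect(yt),cen(ys),cv2.boundingRect(ys),tri(T,cen(yt),S,cen(ys)))
kt=blob(cv2.inRange(ht,(0,0,0),(180,255,50)),(455,185,490,215)); ks=blob(cv2.inRange(hs,(0,0,0),(180,255,50)),(375,112,405,145))
a,b=cv2.minEnclosingCircle(kt),cv2.minEnclosingCircle(ks); print("knob",a,b,tri(T,a[0],S,b[0]))
rt,rs=blob(red(ht)|ye(ht),bt),blob(red(hs)|ye(hs),bs); print(cv2.minAreaRect(rt),cv2.minAreaRect(rs))
s=np.array([466.4,-355.6]);u=np.array([np.cos(np.radians(-15.5)),np.sin(np.radians(-15.5))])
B=plane(T,cen(yt),102); print("band top",B,(B[:2]-s)@u,(B[:2]-s)@[-u[1],u[0]])
print(castrect(T,rt,102))
```

```text
26.3333 [ 382.367 -163.731  254.058] [-1.185 -0.2    0.219] [ 1.055  0.195 -0.808  1.946  0.151  1.223  1.49 ]Traceback (most recent call last):
  File "<stdin>", line 9, in <module>
  File "h.py", line 19, in blob
    return max(cs,key=cv2.contourArea)
ValueError: max() iterable argument is empty
```

```bash
cat > fin.py <<'E'
from h import *
T=dict(np.load("tf.npz"));S=dict(np.load("sf.npz"))
def red(h): return cv2.inRange(h,(0,110,30),(9,255,255))|cv2.inRange(h,(168,110,30),(180,255,255))
def ye(h): return cv2.inRange(h,(20,120,50),(38,255,255))
for nm,c,bx in(("T",T,(420,170,520,310)),("S",S,(340,80,480,200))):
    h=hsv(c["image"]); x0,y0,x1,y1=bx
    for q,m in(("red",red(h)),("yel",ye(h)),("blk",cv2.inRange(h,(0,0,0),(180,255,45)))):
        cs,_=cv2.findContours(np.ascontiguousarray(m[y0:y1,x0:x1]),cv2.RETR_EXTERNAL,cv2.CHAIN_APPROX_NONE,offset=(x0,y0))
        for k in cs:
            if cv2.contourArea(k)>15: print(nm,q,cv2.contourArea(k),cv2.boundingRect(k),np.round(cen(k),1),[np.round(v,1).tolist() if not np.isscalar(v) else round(v,1) for v in cv2.minAreaRect(k)])
E
python3 fin.py
```

```text
T blk 2002.5 (420, 207, 37, 86) [438.7 248.6] [[438.0, 249.5], [85.0, 36.0], 90.0]
T blk 120.5 (465, 193, 15, 13) [472.4 199.2] [[472.6, 198.9], [14.9, 10.8], 18.4]
S red 405.0 (408, 145, 39, 28) [427.3 158.5] [[426.8, 158.2], [41.0, 12.0], 35.0]
S red 169.0 (387, 130, 25, 18) [399.7 138.1] [[399.4, 138.0], [22.3, 11.4], 36.3]
S yel 25.5 (405, 142, 12, 9) [410.1 144.3] [[409.8, 144.5], [5.0, 13.0], 56.3]
S blk 53.5 (390, 180, 14, 9) [397.5 183.7] [[396.5, 183.0], [12.8, 6.7], 21.8]
S blk 49.0 (418, 170, 13, 9) [425.1 173.9] [[424.6, 173.4], [11.4, 7.2], 33.7]
S blk 18.0 (385, 164, 5, 7) [387.  167.3] [[387.0, 167.0], [6.0, 4.0], 90.0]
S blk 147.5 (415, 100, 9, 26) [419.1 112.4] [[418.9, 112.5], [7.7, 24.7], 3.8]
S blk 339.5 (412, 80, 41, 14) [432.4  85.6] [[432.0, 85.9], [12.7, 40.7], 86.8]
S blk 640.0 (353, 80, 65, 26) [383.8  89.2] [[385.0, 92.5], [25.0, 64.0], 90.0]
```

>>> play_rows([
  [[0, 3.5, -1, 0, 0, 0, 0.7], [0, 7, -2, 0, 0, 0, 0.7], [0, 10.5, -3, 0, 0, 0, 0.7], [0, 14, -4, 0, 0, 0, 0.7], [0, 17.5, -5, 0, 0, 0, 0.7]],
])

```text
t: 26.85
tool_pos: [435.8, 1.4, 302.3]
eef_rot: [0.135, 0.988, 0.009, -0.079]
wrist_force: [0.8, -0.2, -0.6]
width: 64.4
finger_force: 0.0
```

>>> play_rows([
  [[-2, 3, 0, 0, 0, 0, 0.7], [-4, 6, 0, 0, 0, 0, 0.7], [-6, 9, 0, 0, 0, 0, 0.7], [-6, 9, 0, 0, 0, 0, 0.7], [-6, 9, 0, 0, 0, 0, 0.7]],
])

```text
t: 27.27
tool_pos: [516.9, 73.3, 290.8]
eef_rot: [0.132, 0.988, 0.01, -0.08]
wrist_force: [-0.1, -1.1, -0.2]
width: 64.4
finger_force: 0.0
```

```bash
python3 -c "
from h import *
from station import get_obs,imaging
o=get_obs();print(o['t'],o['tool_pos'])
T=imaging.capture('top');S=imaging.capture('side');np.savez('tf.npz',**T);np.savez('sf.npz',**S)"; python3 fin.py
```

```text
27.2667 [516.851  73.312 290.807]
T red 659.0 (444, 238, 25, 49) [456.  262.5] [[455.9, 262.3], [16.0, 47.4], 15.3]
T red 388.5 (458, 203, 21, 32) [467.7 218.7] [[467.5, 218.4], [15.8, 29.6], 14.0]
T yel 21.0 (420, 303, 6, 7) [422.  306.6] [[422.5, 306.0], [6.0, 5.0], 90.0]
T yel 66.5 (456, 232, 15, 9) [462.9 236.1] [[462.8, 236.1], [14.3, 5.8], 15.9]
T blk 18.0 (443, 237, 13, 46) [449.1 259.3] [[448.7, 259.4], [2.1, 46.6], 15.0]
T blk 143.0 (456, 193, 24, 40) [471.6 200.7] [[463.3, 211.0], [14.7, 42.1], 38.2]
S red 401.0 (408, 145, 39, 27) [427.3 158.4] [[426.8, 158.1], [40.7, 12.4], 35.0]
S red 195.5 (387, 130, 25, 18) [398.6 137.4] [[398.7, 137.5], [23.9, 11.4], 36.3]
S yel 26.5 (405, 142, 12, 8) [409.8 144.4] [[409.7, 144.4], [4.0, 12.5], 63.4]
S blk 49.5 (390, 180, 14, 8) [397.7 183.7] [[396.6, 182.8], [12.5, 7.2], 26.6]
S blk 47.5 (419, 171, 12, 8) [425.4 174.1] [[424.7, 173.1], [11.2, 6.7], 26.6]
S blk 18.0 (385, 164, 5, 7) [387.  167.3] [[387.0, 167.0], [6.0, 4.0], 90.0]
S blk 50.0 (384, 126, 12, 15) [388.3 130.5] [[389.2, 133.2], [14.6, 10.3], 84.8]
```

Run:
```python
from lev import *
T=dict(np.load("tf.npz"));S=dict(np.load("sf.npz"))
A=tri(T,(456,262.4),S,(427.3,158.4));B=tri(T,(462.9,236.1),S,(410,144.5));C=tri(T,(467.7,218.7),S,(398.9,137.7))
print(A,B,C); d=C[0]-A[0]; print("pitch",np.degrees(np.arcsin(d[2]/np.linalg.norm(d))),"yaw",np.degrees(np.arctan2(d[1],d[0])))
s=np.array([466.4,-355.6]);u=np.array([np.cos(np.radians(-15.5)),np.sin(np.radians(-15.5))])
b=plane(T,(462.9,236.1),102)[:2]-s; print("along",b@u,"across",b@[-u[1],u[0]])
for pt in(-8,-4,0,4):
    a=np.radians(pt);L0=np.array([466.4,-355.6,95]);R,ax,n=levR(-15.5,a);L=np.array([466.4,-355.6,88])+7*n if 0 else L0
    print(pt,"S tail corners",[proj(S,L-102.5*ax+y*np.array([-u[1],u[0],0])+z*n).round(1).tolist() for y,z in((14,7),(14,-7),(-14,7),(-14,-7))],"knob",proj(S,L+77.5*ax),proj(T,L+77.5*ax),"Ttail",proj(T,L-102.5*ax+7*n))
```

```text
(array([ 414.016, -343.487,   91.872]), np.float64(0.0722929111956228)) (array([ 468.421, -354.725,   98.447]), np.float64(1.1624539857642562)) (array([ 505.015, -365.041,   95.905]), np.float64(2.551799321027908))
pitch 2.469299541434197 yaw -13.325367799553128
along 0.8086110269961428 across 2.0055950941446863
-8 S tail corners [[438.4, 161.7], [437.7, 167.5], [448.2, 158.3], [447.5, 164.1]] knob [389.532 134.486] [470.103 201.423] Ttail [453.208 285.415]
-4 S tail corners [[438.1, 164.8], [437.1, 170.3], [447.9, 161.3], [446.9, 166.9]] knob [389.707 132.447] [471.229 200.945] Ttail [451.74 285.66]
0 S tail corners [[437.7, 167.7], [436.4, 173.0], [447.5, 164.2], [446.1, 169.5]] knob [389.983 130.461] [472.325 200.636] Ttail [450.347 285.659]
4 S tail corners [[437.1, 170.5], [435.5, 175.5], [446.8, 167.0], [445.2, 172.0]] knob [390.359 128.537] [473.385 200.5  ] Ttail [449.035 285.419]
```

The band sits within about 2 mm of the roller's middle. The lever tilts no more than about 3° and did not move between the last two looks, and the arm is clear. Handing in.

```bash
python3 -c "
from station import job_done
print(job_done())"
```

```text
the job is handed in; nothing more can be done
None
```

I handed the job in at about 27 s: the roller lies about 1 mm from the middle of the V cradle, and the red lever balances across it, level to within about 3° and within about 2 mm of the middle, with the arm clear; the verdict wasn't returned.

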